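Pack the salt shaker into the latched seasoning case

ROBOT

A 7-joint arm with a two-finger parallel gripper is mounted at the origin on a cart in front of the work surface, level with it; the furniture and walls round the work are solid. World frame = base frame: x ahead of the robot, y to its left, z up, the work surface at z = 0. Lengths are in m, angles in degrees, forces in N, time in s.
With the tool pointing down it reaches from about 0.4 to 0.85 m from the base axis. Payload 4.4 kg.
Tool frame: the origin (TCP) lies at the very end of the fingers, on their centre line; the grasp point (between the pads) lies 19 mm behind it; z points along the fingers, y is the direction in which the jaws open and shut (so a half turn about z gives the same grasp; the last joint's range is limited). The gripper opens to 94 mm and grips with 3 to 60 N. Pads are 16 mm wide; open, the fingers measure 119 mm over their backs; the gripper's body (75 mm by 177 mm) begins 78 mm behind the grasp point.
Start: joints at [66.876, 36.005, 2.206, 86.941, -1.547, 57.084, -1.146], TCP at [0.215, -0.613, 0.205] pointing down, gripper open.
Joint ranges: [-175.42, 175.42], [-21.48, 121.26], [-71.46, 75.88], [10.55, 141.38], [-63.04, 243.04], [13.31, 113.54], [-168.57, 168.57]. Speed limits (degrees/s): [147.25, 147.25, 180, 180, 180, 180, 180].

INTERFACE

Orientations are given as [roll, pitch, yaw] about the fixed x, y, z axes, in that order (R = Rz(yaw) Ry(pitch) Rx(roll)).
In Python, from station import monitor, eyes, arm gives the robot as it stands. The module is installed in compiled form; this text tells all that it offers.
- The arm moves only by the tool move_arm, never from a script. Its argument "commands" is a list of rows, each an object with "dp": the shift along the world's x, y, z in cm, a list of three; "rotation": the turn, a rotation vector about the world's x, y, z in degrees, a list of three; "fingers": the gripper's target within -1 to 1 (fully open at 1, half-way at 0, shut at -1). In form: [{"dp": [x, y, z], "rotation": [rx, ry, rz], "fingers": fingers}, ...]. A call has 1 to 5 rows; each row is the pose to reach, as a shift and turn from the pose commanded when the call began; what a row does not reach only later rows make up. A row lasts 1/12 s, in which the tool goes at most 41.7 mm and 7.16 degrees, less where a joint would pass 70% of its speed; a pose out of reach is approached as far as the arm can. A call with a gripper value outside its range is refused whole. The fingers move at their own pace and stop on an object; the grip force is fixed at half the most. Time passes only in rows, so rows that repeat a pose let the fingers close. It gives the time, the measured TCP pose, the force and the opening at its end, in the units of the state.
- monitor.state(): the state, without advancing time (a new reading comes with each control period).
- eyes.capture(name): name is "side" or "top"; returns the picture (384x512x3 uint8, blue, green, red); there is no depth.
- eyes.calibration(name): a dict with "mtx" (3x3 intrinsics, pixels), "extrinsics" (4x4, takes a point from camera to world coordinates). Camera axes: x right, y down, z forward; pixel columns grow to the right and rows downward; lengths in m; the calibration is good to about 2 mm. A picture is of the moment at which its call begins. calibration takes no time and is no camera call.
- arm.job_done(): hands the job in, once; it reports no verdict.
The state is a dict: "time": time; "qpos": joint angles; "joint_velocities": joint speeds; "tau": joint torques, N m; "tool_pos": TCP position; "orientation": TCP orientation; "force": force on the tool from outside, world axes, zero at the start; "wrist_torque": the same for the moment, N m; "gripper_width": finger opening in m.
Only numpy, scipy, OpenCV 4.12 (cv2) and the standard library are available. Lean on these libraries where they do the work, as an engineer would, in place of code of your own. Each camera call takes 0.05 s, during which the arm holds its last target.

TASK

A hidden spring catch holds the tray down on the wooden seasoning case: with the release stick in hand push its dowel straight into the small hole in the front of the case until the tray pops up, then draw it out and lay the stick flat on the worktop beside the case. Swing the tray up and back until it rests open by itself, and stand the salt shaker upright on the floor of the empty bay. Lower the tray under control, without letting it drop, press it down until the catch holds it shut, and leave the spice jar, the mug and everything else where it stands.

Things in the scene. Friction and masses are not known exactly. Their poses are not given: they have to be found in the camera images.
- case: Seasoning case: heavy pale wood box, 160 (x) x 200 (y) x 112 mm high, walls 9 mm, inner floor at 12 mm, tray on top. Origin: on the worktop under its centre, z up; its front, with the hole, faces its own -x. Inside behind the hole stands the steel catch housing (y -16 to 16, x -71 to -25 mm). The bay at -y is empty (x -71 to 71, y -91 to -16 mm); two tins fill the one at +y.
- release_hole (a point): Centre of the mouth of the release hole, at case (-82, 0, 58) mm: a round hole 20 mm wide with a flat steel ring round it, in the front wall. Its axis is level, along the case's +x. The catch's brass button (16 mm wide) stands 22 mm behind the mouth.
- catch (a joint): Spring catch, m: 0 home, grows as its button is pushed in along the case's +x (3 N at first, 6.5 N at the stop, 0.014). It lets go of the tray at about 0.007: push to 0.010 to 0.013. It springs back when the dowel is drawn out (0 to 0.006 while the popped-up tray rests on it) and snaps over the tray's keeper bar when the tray is pressed down.
- lift_arm (a joint): Angle of the tray's arms, rad: 0 shut. Unlatched, a spring pin lifts the tray to about 0.1 to 0.15. The tray stays level, swinging up and back to the case's +x; past 1.4 its weight carries it to the stop at 1.9, where it rests open; below, it falls shut unless held. Moving it takes 2 to 5 N, pressing down the last mm till the catch snaps 8 to 12 N.
- rear_pivot (a point): On the axis (along the case's y) of the rear arms' lower pivots, at case (68, 0, 104) mm. Arms 110 mm long, rising 0.2 rad towards the case's -x when shut: at arm angle a the tray has moved, from shut, by x = 110 (cos 0.2 - cos(0.2 + a)), z = 110 (sin(0.2 + a) - sin 0.2) mm in the case's axes.
- tray_handle (a point): Middle of the tray's handle: a level round steel bar 10 mm thick, 100 mm long, along the case's y, on two posts. Shut: at case (0, 0, 178) mm, 28 mm above the tray's rims; open: 163 mm further back, 73 mm higher. Tray 150 x 200 mm, underside at 114 mm when shut; with its arms 0.4 kg.
- bay (a point): Middle of the empty bay's floor, at case (-4, -54, 12) mm: a good place for the shaker. Free above once the tray is fully open (its front edge is then at case x = 88 mm, its underside at 187 mm).
- push_stick: Release stick, loose, 60 g, lying on the worktop: square wooden grip 80 x 26 x 26 mm and a round dowel 12 mm thick, 80 mm long, out of one end. Origin: under the middle of the grip, whose axis is 13 mm above it; x along the grip towards the dowel; z up. Mass centre about 10 mm ahead of the origin.
- stick_tip (a point): The free end of the dowel, on its axis: 120 mm ahead of the stick's origin and 13 mm above it.
- salt_shaker: The salt shaker: clear glass with a grey domed cap, round, 44 mm wide up to 74 mm, cap 34 mm wide, 90 mm tall, 70 to 140 g, loose, upright on the worktop. Origin: centre of its underside; z up.
- spice_jar: Bystander: a straight round spice jar with a wide screw lid, 47 mm wide, 98 mm tall, standing near the shaker. Origin: centre of its underside.
- mug: Bystander: a cream mug upside down on its rim, 71 x 106 x 85 mm, at the right. Origin: on the worktop, under the middle.
Not all that is in view belongs to the job. Leave any yellow look-alike of the salt_shaker alone.

How it is judged:
By the outcome, as a careful person would: the job done as asked, in the order asked, and still so for the second after the job is handed in, with the robot touching nothing.
It also fails if it takes over 72 s, if anything falls off the work surface, if the arm or the gripper's body presses on something with over 40 N, if the wrist force passes 120 N, or if a joint passes its speed limit or range.

## Working session

There is one attempt and no reset: what is moved stays moved. The work goes in short steps, Python scripts to look and compute and a tool call to move; the robot and the scene stay as the last step left them, time stands still between calls to the robot, and variables do not carry over. Pictures are saved under pics/ and viewed, and the job is handed in when it is done.

Besides the shell and the picture viewer there is one more tool, called by a JSON object that holds its "fn" and its "kwargs", one argument or row to a line. move_arm: Moves the arm, as the interface text tells. Its arguments: {"type":"object","properties":{"commands":{"type":"array"}},"required":["commands"]}

```bash
mkdir -p pics; python3 - <<'E'
from station import monitor, eyes, arm
import cv2,numpy as np
for n in("side","top"):
    im=eyes.capture(n); cv2.imwrite(f"pics/{n}0.png",im)
    c=eyes.calibration(n); print(n,np.round(c["mtx"],1).tolist(),np.round(c["extrinsics"],4).tolist())
print(monitor.state())
E
ls
```

```text
side [[475.7, 0.0, 256.7], [0.0, 475.7, 192.6], [0.0, 0.0, 1.0]] [[-0.3822, -0.3845, 0.8403, -0.5826], [-0.9238, 0.1353, -0.3583, 0.485], [0.024, -0.9132, -0.4069, 0.6902], [0.0, 0.0, 0.0, 1.0]]
top [[461.5, 0.0, 259.4], [0.0, 461.5, 190.2], [0.0, 0.0, 1.0]] [[-0.0251, -0.9977, 0.0624, 0.4649], [-0.9997, 0.0255, 0.0058, -0.044], [-0.0074, -0.0622, -0.998, 1.442], [0.0, 0.0, 0.0, 1.0]]
{'time': 0.1, 'qpos': array([66.87441918, 36.05169269,  2.2022615 , 86.98713566, -1.54611992,
       57.08256694, -1.14553939]), 'joint_velocities': array([-0.06074292, -0.14484381,  0.07312998, -0.18865618, -0.05981437,
       -0.09976104, -0.08910788]), 'tau': array([ 3.61281876e-03, -5.50780034e+01,  1.14822183e+00, -1.87112331e+01,
       -5.19886985e-02,  1.92224124e-02,  4.17995682e-05]), 'tool_pos': array([ 0.21527358, -0.61272351,  0.20468517]), 'orientation': array([-1.79908273e+02,  1.18524052e-03,  1.93568126e+01]), 'force': array([-0.93025009,  0.38212787, -0.75288168]), 'wrist_torque': array([ 0.05181251,  0.01409851, -0.01812261]), 'gripper_width': 0.09400380722465952}
pics
```

View pics/side0.png

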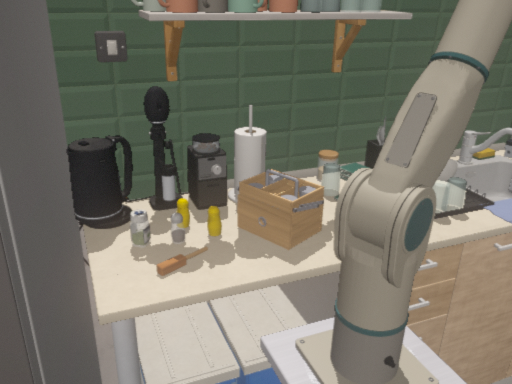

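View pics/top0.png

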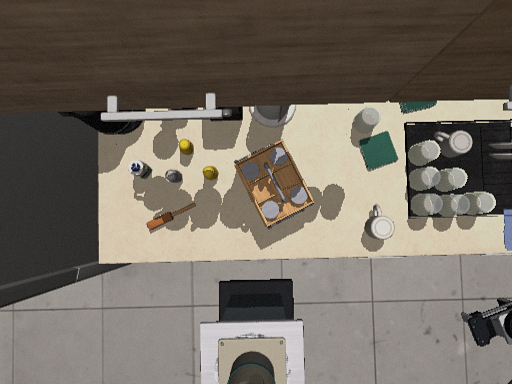

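```bash
python3 - <<'E'
import cv2
t=cv2.imread("pics/top0.png");s=cv2.imread("pics/side0.png")
cv2.imwrite("pics/t_c.png",cv2.resize(t[120:240,125:325],None,fx=4,fy=4,interpolation=cv2.INTER_CUBIC))
cv2.imwrite("pics/s_c.png",cv2.resize(s[160:290,120:340],None,fx=3.6,fy=3.6,interpolation=cv2.INTER_CUBIC))
E
```

```text
(no output)
```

View pics/t_c.png

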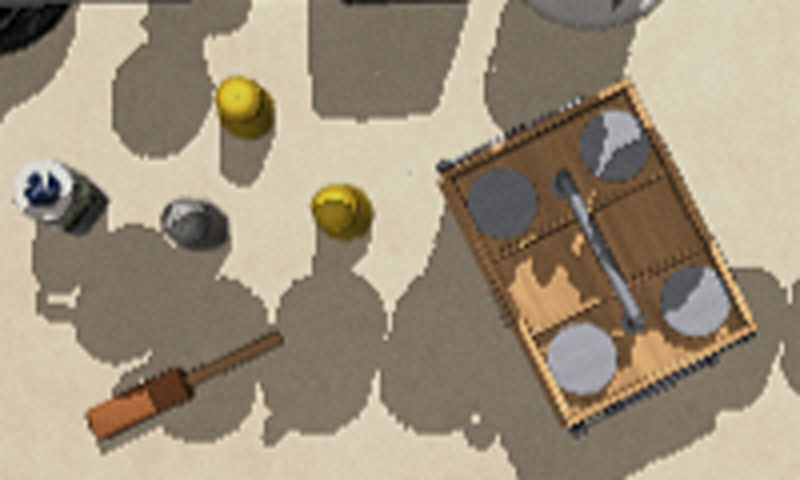

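View pics/s_c.png

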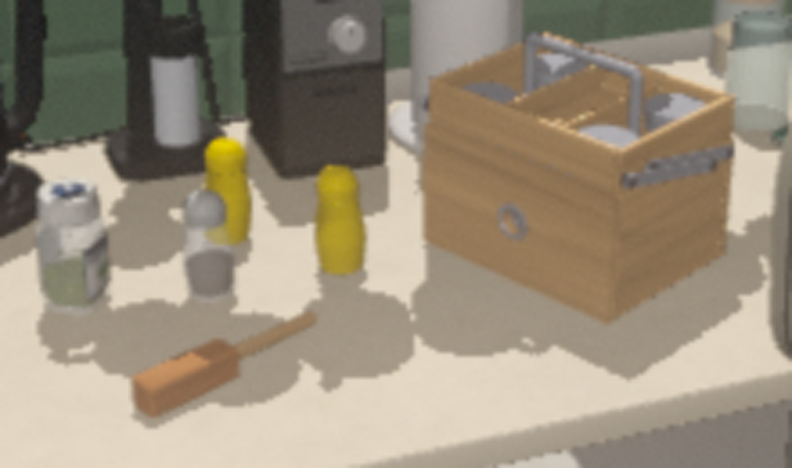

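```bash
cat > h.py <<'E'
from station import monitor, eyes, arm
import numpy as np, cv2
def ray(n,u,v):
    c=eyes.calibration(n);E=np.array(c["extrinsics"]);K=np.array(c["mtx"])
    d=E[:3,:3]@np.linalg.solve(K,[u,v,1.]);return E[:3,3],d
def onz(n,u,v,z):
    o,d=ray(n,u,v);return o+d*(z-o[2])/d[2]
def tri(u1,v1,u2,v2):  # side, top
    o,d=ray("side",u1,v1);p,e=ray("top",u2,v2)
    t=np.linalg.lstsq(np.c_[d,-e],p-o,rcond=None)[0]
    a=o+d*t[0];b=p+e*t[1];return (a+b)/2,np.linalg.norm(a-b)
def proj(n,P):
    c=eyes.calibration(n);E=np.linalg.inv(np.array(c["extrinsics"]));q=np.array(c["mtx"])@(E[:3,:3]@np.array(P)+E[:3,3]);return q[:2]/q[2]
E
python3 - <<'E'
from h import *
np.set_printoptions(precision=4,suppress=True)
T=lambda u,v:((u)/4+125-.375,(v)/4+120-.375)
S=lambda u,v:((u)/3.6+120-.36,(v)/3.6+160-.36)
cs=[onz("top",*T(*p),.150) for p in[(443,172),(629,85),(755,325),(575,428)]]
for c in cs: print("rim",c)
print("sides",[np.linalg.norm(cs[i]-cs[(i+1)%4]) for i in range(4)],"ctr",np.mean(cs,0))
h=[onz("top",*T(*p),.178) for p in[(563,182),(633,322)]];print("handle",h,(h[0]+h[1])/2,np.linalg.norm(h[0]-h[1]))
m=np.mean(cs,0)
# yaw: +x of case = from front(left: corners0,3) to back(1,2)
d=(cs[1]+cs[2]-cs[0]-cs[3]);y=(cs[0]+cs[1]-cs[2]-cs[3]);print("yaw x",np.degrees(np.arctan2(d[1],d[0])),"from y",np.degrees(np.arctan2(y[1],y[0]))-90)
print("hyaw",np.degrees(np.arctan2(*(h[0]-h[1])[[1,0]]))-90)
print("side-view rim corners",[onz("side",*S(*p),.150) for p in[(427,88),(622,150),(731,98)]])
print("ring@.058",onz("side",*S(511,222),.058))
print("stick tip",onz("top",*T(282,338),.013),onz("side",*S(312,319),.013))
g=[onz("top",*T(*p),.026) for p in[(88,410),(178,368),(191,397),(100,437)]];print("grip",g,np.mean(g,0))
a=(g[1]+g[2])/2-(g[0]+g[3])/2;print(np.linalg.norm(a),np.degrees(np.arctan2(a[1],a[0])))
print("shaker cap",onz("top",*T(190,215),.085),"base side",onz("side",*S(209,290),0))
print("jar",onz("top",*T(43,190),.098),"y1",onz("top",*T(242,100),.085),"y2",onz("top",*T(340,205),.085))
print("mug",onz("top",380,228,.05))
print("table edge",onz("top",105,262,0),onz("top",99,112,0))
E
```

```text
rim [0.6251 0.0292 0.15  ]
rim [ 0.6834 -0.1035  0.15  ]
rim [ 0.5118 -0.1868  0.15  ]
rim [ 0.4431 -0.059   0.15  ]
sides [np.float64(0.14488705651912312), np.float64(0.1907995264336489), np.float64(0.14507228310422524), np.float64(0.20224027207612805)] ctr [ 0.5659 -0.08    0.15  ]
handle [array([ 0.6126, -0.0549,  0.178 ]), array([ 0.515 , -0.1003,  0.178 ])] [ 0.5638 -0.0776  0.178 ] 0.1076689115117103
yaw x -64.00135048947031 from y -64.12569421857833
hyaw -65.04381705237634
side-view rim corners [array([0.6072, 0.0367, 0.15  ]), array([ 0.4481, -0.0595,  0.15  ]), array([ 0.5075, -0.1867,  0.15  ])]
ring@.058 [ 0.531  -0.0074  0.058 ]
stick tip [0.516  0.1646 0.013 ] [0.514  0.1642 0.013 ]
grip [array([0.4641, 0.3124, 0.026 ]), array([0.4945, 0.2429, 0.026 ]), array([0.4721, 0.2332, 0.026 ]), array([0.4432, 0.3034, 0.026 ])] [0.4685 0.273  0.026 ]
0.07586689105106514 -67.01358864850484
shaker cap [0.6061 0.2206 0.085 ] base side [0.6068 0.2221 0.    ]
jar [0.6259 0.3257 0.098 ] y1 [0.6908 0.1808 0.085 ] y2 [0.6106 0.1095 0.085 ]
mug [ 0.429  -0.3949  0.05  ]
table edge [0.3437 0.4498 0.    ] [0.8165 0.4668 0.    ]
```

{"fn": "move_arm", "kwargs": {
  "commands": [
    {"dp":[4,6,2],"rotation":[0,0,-7],"fingers":1},
    {"dp":[8,12,4],"rotation":[0,0,-14],"fingers":1},
    {"dp":[11,16,6],"rotation":[0,0,-21],"fingers":1},
    {"dp":[13,19,7],"rotation":[0,0,-28],"fingers":1},
    {"dp":[15,22,7],"rotation":[0,0,-35],"fingers":1}
  ]
}}

```text
time: 0.52
tool_pos: [0.329, -0.4464, 0.2625]
orientation: [180.0, -0.0, -16.0]
force: [0.3, 0.1, 0.5]
gripper_width: 0.094
```

{"fn": "move_arm", "kwargs": {
  "commands": [
    {"dp":[16,38,1.5],"rotation":[0,0,-7],"fingers":1},
    {"dp":[16,38,1.5],"rotation":[0,0,-14],"fingers":1},
    {"dp":[16,38,1.5],"rotation":[0,0,-21],"fingers":1},
    {"dp":[16,38,1.5],"rotation":[0,0,-28],"fingers":1},
    {"dp":[16,38,1.5],"rotation":[0,0,-35],"fingers":1}
  ]
}}

```text
time: 0.93
tool_pos: [0.4053, -0.2642, 0.2689]
orientation: [-180.0, 0.0, -49.5]
force: [0.4, -0.0, 0.3]
gripper_width: 0.0938
```

{"fn": "move_arm", "kwargs": {
  "commands": [
    {"dp":[8,22,0],"rotation":[0,0,-7],"fingers":1},
    {"dp":[8,22,0],"rotation":[0,0,-14],"fingers":1},
    {"dp":[8,22,0],"rotation":[0,0,-14],"fingers":1},
    {"dp":[8,22,0],"rotation":[0,0,-14],"fingers":1},
    {"dp":[8,22,0],"rotation":[0,0,-14],"fingers":1}
  ]
}}

```text
time: 1.35
tool_pos: [0.4734, -0.0769, 0.2689]
orientation: [180.0, 0.0, -63.2]
force: [-0.1, -0.1, 0.1]
gripper_width: 0.0939
```

{"fn": "move_arm", "kwargs": {
  "commands": [
    {"dp":[0,4,0],"rotation":[0,0,-3],"fingers":1},
    {"dp":[0,8,0],"rotation":[0,0,-3],"fingers":1},
    {"dp":[0,12,-1],"rotation":[0,0,-3],"fingers":1},
    {"dp":[0,16,-3],"rotation":[0,0,-3],"fingers":1},
    {"dp":[0,20,-5],"rotation":[0,0,-3],"fingers":1}
  ]
}}

```text
time: 1.77
tool_pos: [0.4733, 0.1177, 0.2216]
orientation: [-179.9, 0.0, -66.1]
force: [1.4, 0.7, 0.6]
gripper_width: 0.0943
```

{"fn": "move_arm", "kwargs": {
  "commands": [
    {"dp":[0,4,-2],"rotation":[0,0,-0.5],"fingers":1},
    {"dp":[0,8,-4],"rotation":[0,0,-0.5],"fingers":1},
    {"dp":[0,12,-6],"rotation":[0,0,-0.5],"fingers":1},
    {"dp":[0,14,-8],"rotation":[0,0,-0.5],"fingers":1},
    {"dp":[0,14,-8],"rotation":[0,0,-0.5],"fingers":1}
  ]
}}

```text
time: 2.18
tool_pos: [0.4691, 0.2624, 0.1368]
orientation: [179.6, 0.1, -66.1]
force: [-0.2, 0.5, 0.4]
gripper_width: 0.094
```

```bash
python3 - <<'E'
from h import *
s=monitor.state();print(s["tool_pos"],s["orientation"],s["qpos"])
for n in("side","top"): cv2.imwrite(f"pics/{n}1.png",eyes.capture(n))
s=monitor.state();print(s["tool_pos"],s["orientation"],s["qpos"])
E
```

```text
[0.46908172 0.26235305 0.13678132] [ 1.79614016e+02  8.62247444e-02 -6.60604332e+01] [ -48.15447788   34.37547928   24.45290414  109.13501219  -20.92530861
   41.27224414 -167.51724744]
[0.47189626 0.25621937 0.14016567] [ 1.79803672e+02 -7.00788481e-02 -6.64739063e+01] [ -47.78854703   34.006632     24.73619703  109.22015401  -20.64846368
   41.36435046 -167.51931885]
```

View pics/side1.png

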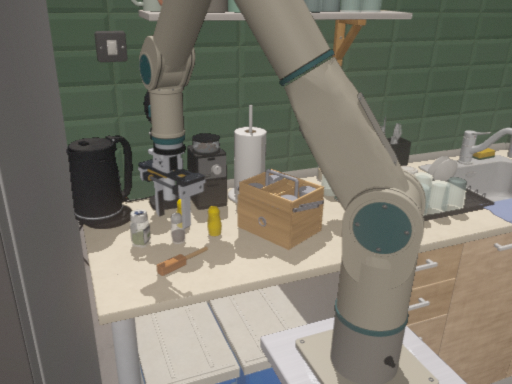

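{"fn": "move_arm", "kwargs": {
  "commands": [
    {"dp":[0,1,0],"rotation":[0,0,7],"fingers":1},
    {"dp":[0,1,0],"rotation":[0,0,14],"fingers":1},
    {"dp":[0,1,0],"rotation":[0,0,21],"fingers":1},
    {"dp":[0,1,0],"rotation":[0,0,28],"fingers":1},
    {"dp":[0,1,0],"rotation":[0,0,35],"fingers":1}
  ]
}}

```text
time: 2.7
tool_pos: [0.4744, 0.2634, 0.143]
orientation: [-179.9, -0.1, -31.5]
force: [0.1, -0.6, -0.4]
gripper_width: 0.0941
```

{"fn": "move_arm", "kwargs": {
  "commands": [
    {"dp":[0,0,0],"rotation":[0,0,7],"fingers":1},
    {"dp":[0,0,0],"rotation":[0,0,14],"fingers":1},
    {"dp":[0,0,0],"rotation":[0,0,21],"fingers":1},
    {"dp":[0,0,0],"rotation":[0,0,28],"fingers":1},
    {"dp":[0,0,0],"rotation":[0,0,35],"fingers":1}
  ]
}}

```text
time: 3.12
tool_pos: [0.4746, 0.2632, 0.143]
orientation: [180.0, -0.1, 3.5]
force: [-0.2, 0.6, 0.0]
gripper_width: 0.094
```

{"fn": "move_arm", "kwargs": {
  "commands": [
    {"dp":[0,0,0],"rotation":[0,0,7],"fingers":1},
    {"dp":[0,0,0],"rotation":[0,0,14],"fingers":1},
    {"dp":[0,0,0],"rotation":[0,0,21],"fingers":1},
    {"dp":[0,0,0],"rotation":[0,0,28],"fingers":1},
    {"dp":[0,0,0],"rotation":[0,0,35],"fingers":1}
  ]
}}

```text
time: 3.53
tool_pos: [0.4746, 0.2631, 0.143]
orientation: [179.9, -0.1, 38.5]
force: [0.9, 0.2, 0.2]
gripper_width: 0.0942
```

{"fn": "move_arm", "kwargs": {
  "commands": [
    {"dp":[0,0,0],"rotation":[0,0,7],"fingers":1},
    {"dp":[0,0,0],"rotation":[0,0,14],"fingers":1},
    {"dp":[0,0,0],"rotation":[0,0,21],"fingers":1},
    {"dp":[0,0,0],"rotation":[0,0,28],"fingers":1},
    {"dp":[0,0,0],"rotation":[0,0,35],"fingers":1}
  ]
}}

```text
time: 3.95
tool_pos: [0.4748, 0.263, 0.143]
orientation: [179.8, 0.0, 73.5]
force: [0.5, -0.4, 0.4]
gripper_width: 0.0942
```

{"fn": "move_arm", "kwargs": {
  "commands": [
    {"dp":[0,0,0],"rotation":[0,0,7],"fingers":1},
    {"dp":[0,0,0],"rotation":[0,0,14],"fingers":1},
    {"dp":[0,0,0],"rotation":[0,0,21],"fingers":1},
    {"dp":[0,0,0],"rotation":[0,0,28],"fingers":1},
    {"dp":[0,0,0],"rotation":[0,0,35],"fingers":1}
  ]
}}

```text
time: 4.37
tool_pos: [0.4749, 0.2629, 0.1428]
orientation: [179.9, 0.1, 108.5]
force: [0.8, -0.3, -0.0]
gripper_width: 0.0942
```

{"fn": "move_arm", "kwargs": {
  "commands": [
    {"dp":[-0.6,0.9,-4],"rotation":[0,0,4.6],"fingers":1},
    {"dp":[-0.6,0.9,-8],"rotation":[0,0,4.6],"fingers":1},
    {"dp":[-0.6,0.9,-11],"rotation":[0,0,4.6],"fingers":1},
    {"dp":[-0.6,0.9,-13],"rotation":[0,0,4.6],"fingers":0.2},
    {"dp":[-0.6,0.9,-13.9],"rotation":[0,0,4.6],"fingers":0}
  ]
}}

```text
time: 4.78
tool_pos: [0.4673, 0.2712, 0.001]
orientation: [-179.9, 0.2, 112.8]
force: [0.4, -0.3, -0.0]
gripper_width: 0.0844
```

```bash
python3 - <<'E'
from h import *
s=monitor.state();print(s["tool_pos"],s["orientation"],s["qpos"])
t=eyes.capture("top");u=eyes.capture("side")
cv2.imwrite("pics/c2.png",np.hstack([cv2.resize(t[160:240,130:230],(500,400)),cv2.resize(u[190:290,130:205],(300,400))]))
E
```

```text
[0.4673267  0.27117842 0.00100481] [-1.79852001e+02  1.50219284e-01  1.12788166e+02] [-21.38735941  46.19244269 -18.17199821 112.31997648  30.6894121
  26.41726711 -39.43348025]
```

View pics/c2.png

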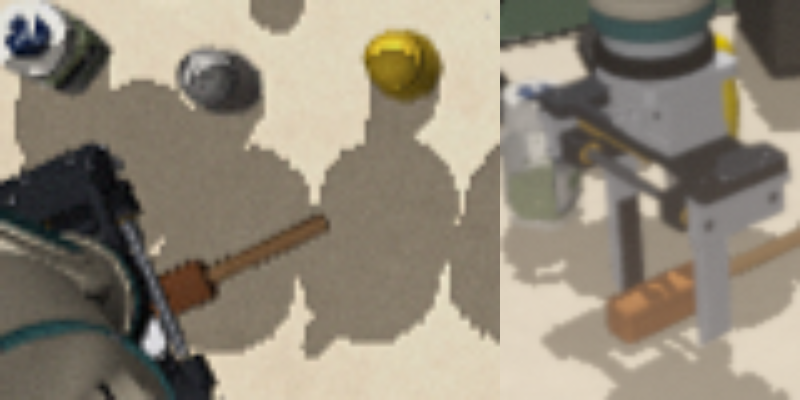

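{"fn": "move_arm", "kwargs": {
  "commands": [
    {"dp":[0,0,0.2],"rotation":[0,0,0],"fingers":-0.5},
    {"dp":[0,0,0.2],"rotation":[0,0,0],"fingers":-0.8},
    {"dp":[0,0,0.2],"rotation":[0,0,0],"fingers":-1},
    {"dp":[0,0,0.2],"rotation":[0,0,0],"fingers":-1},
    {"dp":[0,0,0.2],"rotation":[0,0,0],"fingers":-1}
  ]
}}

```text
time: 5.3
tool_pos: [0.4677, 0.2747, 0.0055]
orientation: [179.9, -0.0, 112.9]
force: [0.5, 0.6, -0.7]
gripper_width: 0.0431
```

{"fn": "move_arm", "kwargs": {
  "commands": [
    {"dp":[0,0,0],"rotation":[0,0,0],"fingers":-1},
    {"dp":[0,0,0],"rotation":[0,0,0],"fingers":-1},
    {"dp":[0,0,1],"rotation":[0,0,0],"fingers":-1},
    {"dp":[0,0,3],"rotation":[0,0,0],"fingers":-1},
    {"dp":[0,0,4.5],"rotation":[0,0,2],"fingers":-1}
  ]
}}

```text
time: 5.72
tool_pos: [0.467, 0.2746, 0.0508]
orientation: [-180.0, 0.0, 115.0]
force: [-0.8, -0.4, 0.6]
gripper_width: 0.0259
```

```bash
python3 - <<'E'
from h import *
s=monitor.state();print(s["tool_pos"],s["orientation"],s["qpos"])
t=eyes.capture("top");u=eyes.capture("side")
cv2.imwrite("pics/c3.png",np.hstack([cv2.resize(t[160:220,130:230],(500,300)),cv2.resize(u[200:260,130:230],(500,300))])[:, :800] if 0 else np.vstack([cv2.resize(t[160:220,130:230],(500,300)),cv2.resize(u[200:260,130:230],(500,300))]))
E
```

```text
[0.46698742 0.27464751 0.05079004] [-1.79969934e+02  3.61083586e-03  1.14984029e+02] [-18.77155431  41.79783967 -22.5335725  111.2005313   28.37166667
  32.50932032 -35.46892446]
```

View pics/c3.png

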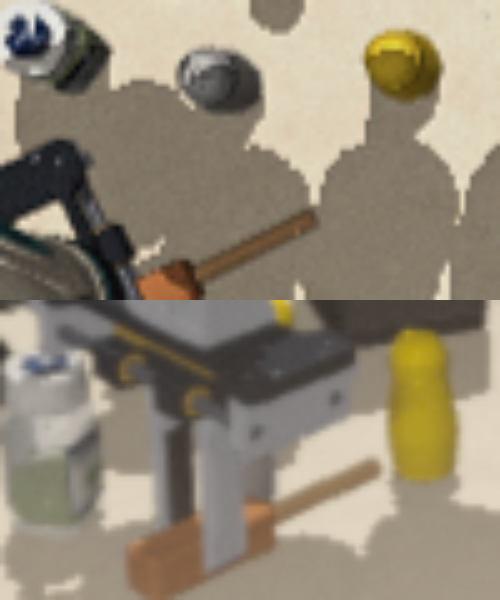

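```bash
python3 - <<'E'
from h import *
np.set_printoptions(precision=4,suppress=True)
print(tri(204.8,232.6,192.1,202.7))
print("dowel base",tri(130+275/5-.4,200+215/5-.4,130+198/5-.4,160+276/5-.4))
u=eyes.capture("side");t=eyes.capture("top")
cv2.imwrite("pics/r4.png",np.hstack([cv2.resize(u[205:238,245:278],(400,400),interpolation=cv2.INTER_CUBIC),cv2.resize(u[205:238,245:278],(396,400),interpolation=cv2.INTER_NEAREST)]))
E
```

```text
(array([0.5187, 0.1664, 0.0602]), np.float64(0.0006172916889553011))
dowel base (array([0.4836, 0.2336, 0.0616]), np.float64(0.004211160902241501))
```

View pics/r4.png

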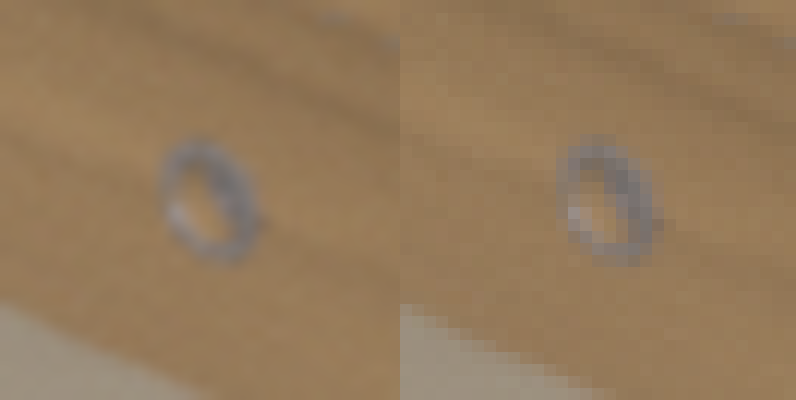

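```bash
python3 - <<'E'
from h import *
np.set_printoptions(precision=4,suppress=True)
r=onz("side",261.87,221.04,.058);print(r)
C=np.array([.565,-.079]);a=np.radians(-64.4);ex=np.array([np.cos(a),np.sin(a)]);ey=np.array([-ex[1],ex[0]])
print("ring in case",(r[:2]-C)@ex,(r[:2]-C)@ey, "pred",C-.082*ex, proj("side",[*(C-.082*ex),.058]))
# bottom edge of front wall, side view, for yaw
t=cv2.imread("pics/top0.png");s=cv2.imread("pics/side0.png")
cv2.imwrite("pics/t5.png",cv2.resize(t[135:235,230:320],(720,600) if 0 else (540,600),interpolation=cv2.INTER_CUBIC))
cv2.imwrite("pics/s5.png",cv2.resize(s[168:248,232:332],(750,600),interpolation=cv2.INTER_CUBIC))
E
```

```text
[ 0.5323 -0.0088  0.058 ]
ring in case -0.07745253443424642 0.0008337604334767106 pred [ 0.5296 -0.005 ] [261.0426 221.6549]
```

View pics/t5.png

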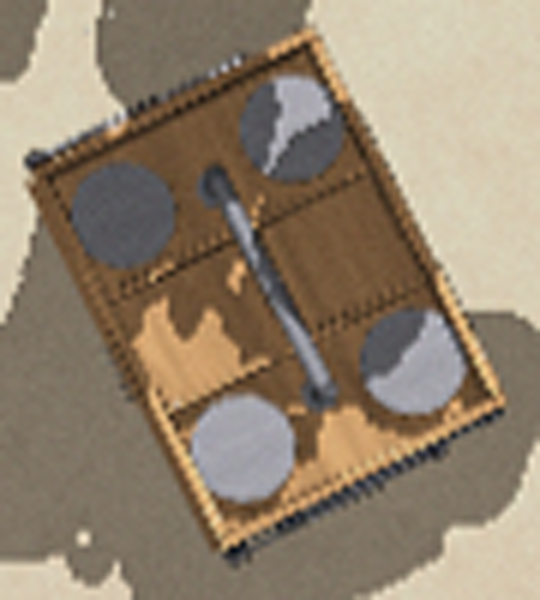

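View pics/s5.png

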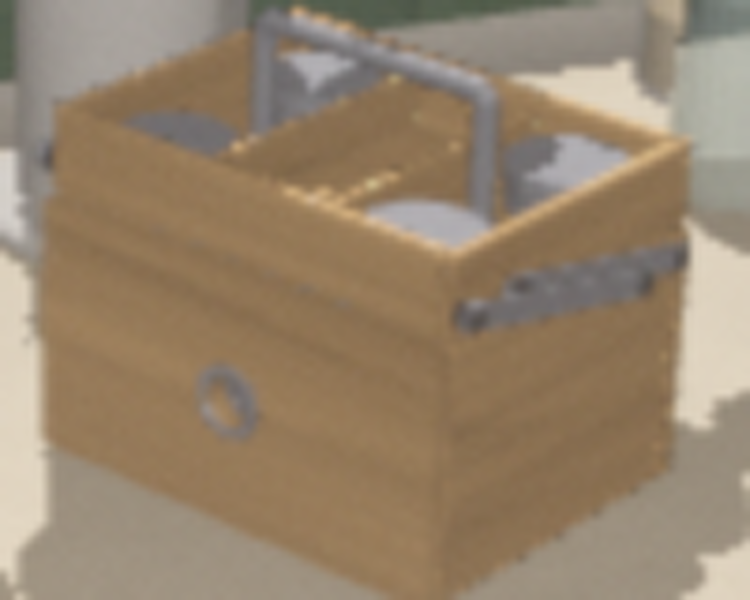

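```bash
python3 - <<'E'
from h import *
np.set_printoptions(precision=4,suppress=True)
T=lambda u,v:(u/6+230-.42,v/6+135-.42)
S=lambda u,v:(u/7.5+232-.43,v/7.5+168-.43)
cs=np.array([onz("top",*T(*p),.150)[:2] for p in[(36,182),(316,36),(503,406),(224,549)]])
L=np.array([[-75,100],[75,100],[75,-100],[-75,-100]])/1e3
pts=list(zip(cs,L))
for p,l,z in[((445,600),(-80,-100),0),((45,441),(-80,100),0),((672,470),(80,-100),0),((455,255),(-75,-100),.15),((688,143),(75,-100),.15),((57,107),(-75,100),.15),((227,402),(-82,0),.058)]:
    pts.append((onz("side",*S(*p),z)[:2],np.array(l)/1e3))
a,b=tri(*S(270,20),*T(222,172)),tri(*S(487,92),*T(327,397));print("handle ends",a,b)
W=np.array([p for p,_ in pts]);M=np.array([l for _,l in pts])
def fit(W,M):
    A=W-W.mean(0);B=M-M.mean(0);U,s,V=np.linalg.svd(B.T@A);R=(V.T@U.T);return R,W.mean(0)-R@M.mean(0)
for idx in (slice(0,4),slice(4,None),slice(None)):
    R,t=fit(W[idx],M[idx]);print(t,np.degrees(np.arctan2(R[1,0],R[0,0])));print((W[idx]-(M[idx]@R.T+t)).round(4).tolist())
E
```

```text
handle ends (array([ 0.6175, -0.059 ,  0.1772]), np.float64(0.001422486872381238)) (array([ 0.5132, -0.1031,  0.1811]), np.float64(0.0006022760751354386))
[ 0.5639 -0.0794] -64.43665617453978
[[-0.0031, -0.0027], [-0.0022, -0.0006], [0.0019, 0.0034], [0.0034, -0.0001]]
[ 0.5706 -0.0842] -63.600823666206274
[[0.0107, -0.0108], [0.0027, -0.0018], [0.0006, -0.0004], [-0.0009, 0.0032], [-0.006, 0.0066], [-0.0047, 0.0008], [-0.0025, 0.0024]]
[ 0.5681 -0.0826] -63.85902135929338
[[-0.0062, -0.0001], [-0.0066, 0.0013], [-0.0034, 0.0072], [-0.0005, 0.0043], [0.0131, -0.0131], [0.0047, -0.0032], [0.0036, -0.0023], [0.0015, 0.001], [-0.003, 0.0047], [-0.0027, -0.0006], [-0.0004, 0.0006]]
```

{"fn": "move_arm", "kwargs": {
  "commands": [
    {"dp":[0,-3,0],"rotation":[0,0,0.7],"fingers":-1},
    {"dp":[0,-7,0],"rotation":[0,0,0.7],"fingers":-1},
    {"dp":[-0.1,-11,0],"rotation":[0,0,0.7],"fingers":-1},
    {"dp":[-0.1,-14,0],"rotation":[0,0,0.7],"fingers":-1},
    {"dp":[-0.1,-14.8,0],"rotation":[0,0,0.7],"fingers":-1}
  ]
}}

```text
time: 6.33
tool_pos: [0.4645, 0.1193, 0.0484]
orientation: [-179.6, 0.2, 115.2]
force: [-0.6, 0.5, -0.7]
gripper_width: 0.0257
```

{"fn": "move_arm", "kwargs": {
  "commands": [
    {"dp":[0,0,0],"rotation":[0,0,0],"fingers":-1},
    {"dp":[0,0,0],"rotation":[0,0,0],"fingers":-1}
  ]
}}

```text
time: 6.5
tool_pos: [0.4663, 0.1272, 0.0493]
orientation: [180.0, -0.1, 115.6]
force: [-0.1, 0.5, -1.7]
gripper_width: 0.0258
```

```bash
cat > look.py <<'E'
from h import *
import sys
n=sys.argv[1]; st,ss=[list(map(int,a.split(","))) for a in sys.argv[2:4]]
s=monitor.state();print(np.round(s["tool_pos"],4),np.round(s["orientation"],1),np.round(s["force"],1),round(s["time"],2),np.round(s["gripper_width"],4))
t=eyes.capture("top");u=eyes.capture("side")
def cr(im,b): x,y,w,h=b; return cv2.resize(im[y:y+h,x:x+w],(400,int(400*h/w)),interpolation=cv2.INTER_CUBIC)
a,b=cr(t,st),cr(u,ss);H=max(len(a),len(b));P=lambda i:cv2.copyMakeBorder(i,0,H-len(i),0,0,cv2.BORDER_CONSTANT)
cv2.imwrite(f"pics/{n}.png",np.hstack([P(a),P(b)]))
E
python3 look.py p6 180,150,80,80 185,190,100,100
```

```text
[0.4663 0.1272 0.0493] [ 1.800e+02 -1.000e-01  1.156e+02] [-0.1  0.5 -1.7] 6.5 0.0258
```

View pics/p6.png

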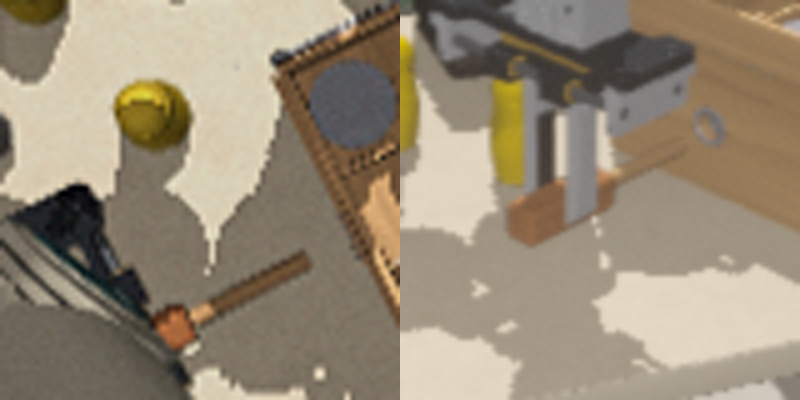

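```bash
python3 - <<'E'
from h import *
np.set_printoptions(precision=4,suppress=True)
tip,e=tri(255.9,226.4,240.6,202);print(tip,e)
p=monitor.state()["tool_pos"];print(p)
a=np.radians(-64.35);ex=np.array([np.cos(a),np.sin(a),0])
tp=p+.12*ex+[0,0,.0075];print("tip from tcp",tp,proj("side",tp),proj("top",tp))
for s in(.02,.025,.03): print(s,proj("side",tip+s*ex),proj("side",tp+s*ex))
for z in (.055,.06):print(proj("side",tp+.028*ex+[0,0,z-.058]))
E
```

```text
[0.5164 0.0191 0.0539] 0.0052570112258946014
[0.4664 0.1288 0.0496]
tip from tcp [0.5183 0.0206 0.0571] [254.2414 225.0946] [240.8324 201.6602]
0.02 [259.6529 223.9609] [258.9251 222.7537]
0.025 [260.8071 223.3801] [260.0813 222.1758]
0.03 [261.9555 222.8022] [261.2317 221.6008]
[260.7436 222.756 ]
[260.7913 221.2125]
```

{"fn": "move_arm", "kwargs": {
  "commands": [
    {"dp":[0.43,-0.9,0.12],"rotation":[0,0,0],"fingers":-1},
    {"dp":[0.87,-1.8,0.12],"rotation":[0,0,0],"fingers":-1},
    {"dp":[1.3,-2.7,0.12],"rotation":[0,0,0],"fingers":-1},
    {"dp":[1.73,-3.6,0.12],"rotation":[0,0,0],"fingers":-1},
    {"dp":[1.73,-3.6,0.12],"rotation":[0,0,0],"fingers":-1}
  ]
}}

```text
time: 7.02
tool_pos: [0.4848, 0.0875, 0.0507]
orientation: [-180.0, 0.1, 115.4]
force: [0.9, -0.2, -0.9]
gripper_width: 0.0258
```

```bash
python3 look.py p7 180,150,80,80 205,190,75,75
```

```text
[0.4848 0.0875 0.0507] [-1.800e+02  1.000e-01  1.154e+02] [ 0.9 -0.2 -0.9] 7.02 0.0258
```

View pics/p7.png

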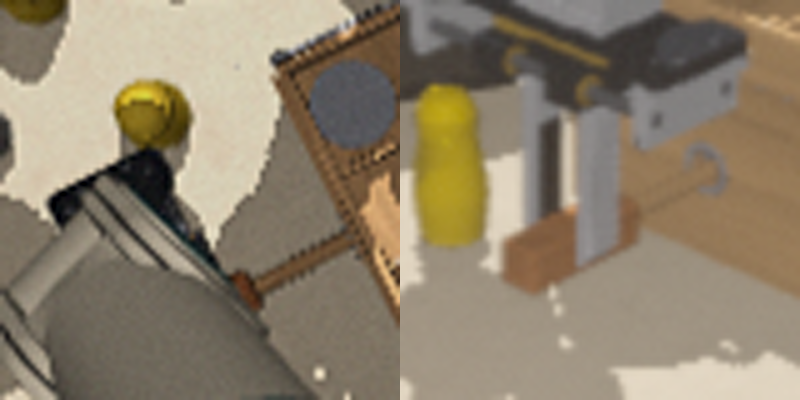

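{"fn": "move_arm", "kwargs": {
  "commands": [
    {"dp":[0.2,-0.4,0],"rotation":[0,0,0],"fingers":-1},
    {"dp":[0.4,-0.8,0],"rotation":[0,0,0],"fingers":-1},
    {"dp":[0.52,-1.08,0],"rotation":[0,0,0],"fingers":-1},
    {"dp":[0.52,-1.08,0],"rotation":[0,0,0],"fingers":-1},
    {"dp":[0.52,-1.08,0],"rotation":[0,0,0],"fingers":-1}
  ]
}}

```text
time: 7.53
tool_pos: [0.4887, 0.0807, 0.051]
orientation: [180.0, -0.1, 115.7]
force: [-2.5, 1.9, 0.1]
gripper_width: 0.0256
```

```bash
python3 look.py p8 180,150,80,80 205,190,75,75
```

```text
[0.4887 0.0807 0.051 ] [ 1.800e+02 -1.000e-01  1.157e+02] [-2.5  1.9  0.1] 7.53 0.0256
```

View pics/p8.png

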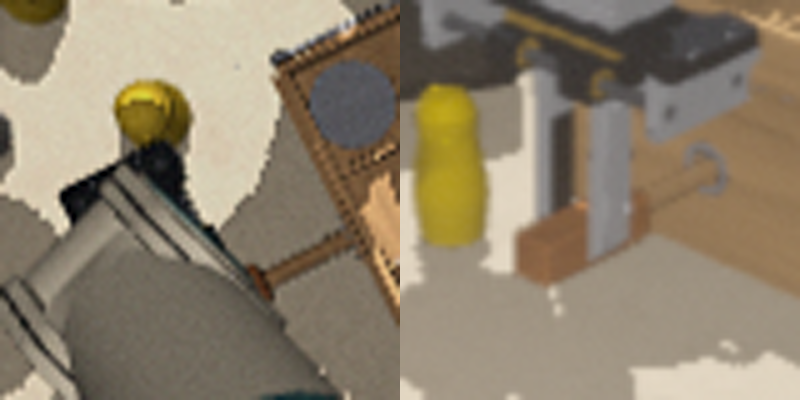

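{"fn": "move_arm", "kwargs": {
  "commands": [
    {"dp":[0.1,-0.2,0],"rotation":[0,0,0],"fingers":-1},
    {"dp":[0.2,-0.4,0],"rotation":[0,0,0],"fingers":-1},
    {"dp":[0.3,-0.63,0],"rotation":[0,0,0],"fingers":-1},
    {"dp":[0.3,-0.63,0],"rotation":[0,0,0],"fingers":-1},
    {"dp":[0.3,-0.63,0],"rotation":[0,0,0],"fingers":-1}
  ]
}}

```text
time: 8.05
tool_pos: [0.4918, 0.074, 0.0509]
orientation: [180.0, -0.1, 115.7]
force: [-2.8, 5.7, -0.8]
gripper_width: 0.026
```

```bash
python3 look.py p9 225,130,100,100 205,165,130,100
```

```text
[0.4918 0.074  0.0509] [ 1.800e+02 -1.000e-01  1.157e+02] [-2.8  5.7 -0.8] 8.05 0.026
```

View pics/p9.png

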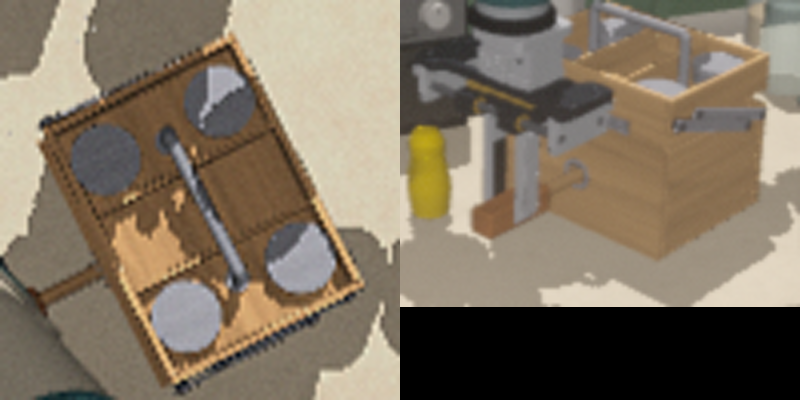

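{"fn": "move_arm", "kwargs": {
  "commands": [
    {"dp":[-0.65,1.35,0],"rotation":[0,0,0],"fingers":-1},
    {"dp":[-1.3,2.7,0],"rotation":[0,0,0],"fingers":-1},
    {"dp":[-1.95,4.05,0],"rotation":[0,0,0],"fingers":-1},
    {"dp":[-2.6,5.4,0],"rotation":[0,0,0],"fingers":-1},
    {"dp":[-3.25,6.75,0],"rotation":[0,0,0],"fingers":-1}
  ]
}}

```text
time: 8.57
tool_pos: [0.4598, 0.1397, 0.0509]
orientation: [-180.0, 0.1, 115.5]
force: [-0.7, -1.0, -1.5]
gripper_width: 0.0261
```

{"fn": "move_arm", "kwargs": {
  "commands": [
    {"dp":[0,0,-1],"rotation":[0,0,0],"fingers":-1},
    {"dp":[0,0,-2.5],"rotation":[0,0,0],"fingers":-1},
    {"dp":[0,0,-3.5],"rotation":[0,0,0],"fingers":-1},
    {"dp":[0,0,-4],"rotation":[0,0,0],"fingers":-1},
    {"dp":[0,0,-4],"rotation":[0,0,0],"fingers":-1}
  ]
}}

```text
time: 8.98
tool_pos: [0.4591, 0.1391, 0.0095]
orientation: [-179.8, 0.1, 115.6]
force: [0.2, -0.6, -1.1]
gripper_width: 0.0258
```

{"fn": "move_arm", "kwargs": {
  "commands": [
    {"dp":[0,0,-0.2],"rotation":[0,0,0],"fingers":-1},
    {"dp":[0,0,-0.4],"rotation":[0,0,0],"fingers":-1},
    {"dp":[0,0,-0.5],"rotation":[0,0,0],"fingers":-1},
    {"dp":[0,0,-0.5],"rotation":[0,0,0],"fingers":-1}
  ]
}}

```text
time: 9.32
tool_pos: [0.46, 0.1403, 0.0074]
orientation: [179.9, 0.1, 115.6]
force: [-2.8, -1.4, 12.4]
gripper_width: 0.026
```

```bash
python3 look.py p10 200,130,120,120 170,165,130,110
```

```text
[0.46   0.1403 0.0074] [1.799e+02 1.000e-01 1.156e+02] [-2.8 -1.4 12.4] 9.32 0.026
```

View pics/p10.png

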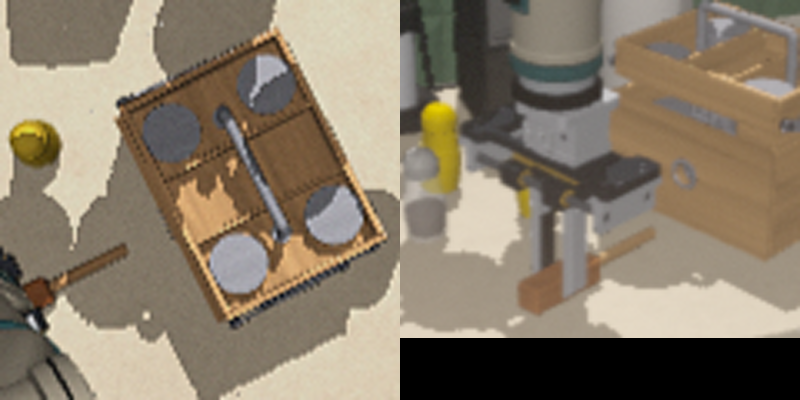

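{"fn": "move_arm", "kwargs": {
  "commands": [
    {"dp":[0,0,0.2],"rotation":[0,0,0],"fingers":-0.2},
    {"dp":[0,0,0.3],"rotation":[0,0,0],"fingers":0},
    {"dp":[0,0,0.3],"rotation":[0,0,0],"fingers":0.2},
    {"dp":[0,0,2],"rotation":[0,0,0],"fingers":0.2},
    {"dp":[0,0,6],"rotation":[0,0,0],"fingers":0.2}
  ]
}}

```text
time: 9.83
tool_pos: [0.4566, 0.1398, 0.0634]
orientation: [-179.5, -0.0, 115.7]
force: [0.7, 0.9, -0.2]
gripper_width: 0.0551
```

{"fn": "move_arm", "kwargs": {
  "commands": [
    {"dp":[0,0,4],"rotation":[0,0,-7],"fingers":0.2},
    {"dp":[0,0,8],"rotation":[0,0,-14],"fingers":0.2},
    {"dp":[0,0,12],"rotation":[0,0,-21],"fingers":0.2},
    {"dp":[0,0,16],"rotation":[0,0,-28],"fingers":0.2},
    {"dp":[1,-2,19],"rotation":[0,0,-35],"fingers":0.2}
  ]
}}

```text
time: 10.25
tool_pos: [0.4684, 0.1252, 0.2596]
orientation: [179.9, -0.3, 80.7]
force: [1.3, -0.6, 0.4]
gripper_width: 0.0563
```

```bash
python3 look.py p11 225,130,100,100 222,150,130,100; cp pics/p11.png /tmp/
```

```text
[0.4684 0.1252 0.2596] [179.9  -0.3  80.7] [ 1.3 -0.6  0.4] 10.25 0.0563
```

View pics/p11.png

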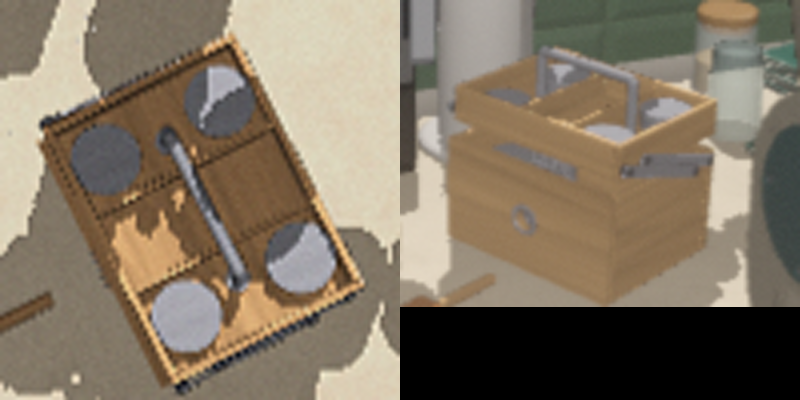

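```bash
python3 - <<'E'
from h import *
np.set_printoptions(precision=4,suppress=True)
k=400/130
S=lambda u,v:(u/k+222-.34,v/k+150-.34)
T=lambda u,v:(u/4+225-.38,v/4+130-.38)
a,b=tri(*S(145,52),*T(173,138)),tri(*S(233,76),*T(237,280));print(a,b,(a[0]+b[0])/2)
m=onz("top",*T(205,209),.192);print("mid@.192",m)
C=np.array([.5655,-.081]);an=np.radians(-64.3);ex=np.array([np.cos(an),np.sin(an)]);print("pred",C+.0036*ex)
d=a[0]-b[0];print(np.degrees(np.arctan2(d[1],d[0])))
E
```

```text
(array([ 0.6138, -0.0616,  0.1898]), np.float64(5.451939473666041e-05)) (array([ 0.5148, -0.1036,  0.1971]), np.float64(0.003139703264049591)) [ 0.5643 -0.0826  0.1935]
mid@.192 [ 0.5645 -0.0821  0.192 ]
pred [ 0.5671 -0.0842]
22.9546768028856
```

{"fn": "move_arm", "kwargs": {
  "commands": [
    {"dp":[2,-4,0],"rotation":[0,0,-7],"fingers":0.2},
    {"dp":[4,-8,0],"rotation":[0,0,-14],"fingers":0.2},
    {"dp":[6,-12,0],"rotation":[0,0,-21],"fingers":0.2},
    {"dp":[8,-16,0],"rotation":[0,0,-28],"fingers":0.2},
    {"dp":[9.6,-20.2,0],"rotation":[0,0,-35],"fingers":0.2}
  ]
}}

```text
time: 10.77
tool_pos: [0.5597, -0.0682, 0.2547]
orientation: [-179.9, 0.0, 45.4]
force: [1.0, -0.2, -0.2]
gripper_width: 0.0566
```

{"fn": "move_arm", "kwargs": {
  "commands": [
    {"dp":[0,0,0],"rotation":[0,0,-7],"fingers":0.2},
    {"dp":[0,0,0],"rotation":[0,0,-14],"fingers":0.2},
    {"dp":[0,0,0],"rotation":[0,0,-20],"fingers":0.2},
    {"dp":[0,0,0],"rotation":[0,0,-20],"fingers":0.2}
  ]
}}

```text
time: 11.1
tool_pos: [0.5587, -0.0668, 0.2543]
orientation: [-179.9, 0.1, 25.5]
force: [-0.4, 0.2, 0.0]
gripper_width: 0.0566
```

```bash
python3 look.py p12 225,130,100,100 222,130,130,100; python3 -c "
from h import *
print(monitor.state()['qpos'])"
```

```text
[ 0.5587 -0.0668  0.2543] [-1.799e+02  1.000e-01  2.550e+01] [-0.4  0.2  0. ] 11.1 0.0566
[  9.27363901  25.9130172   -7.97082817  97.26134101   4.14236119
  57.21605759 -64.27774818]
```

View pics/p12.png

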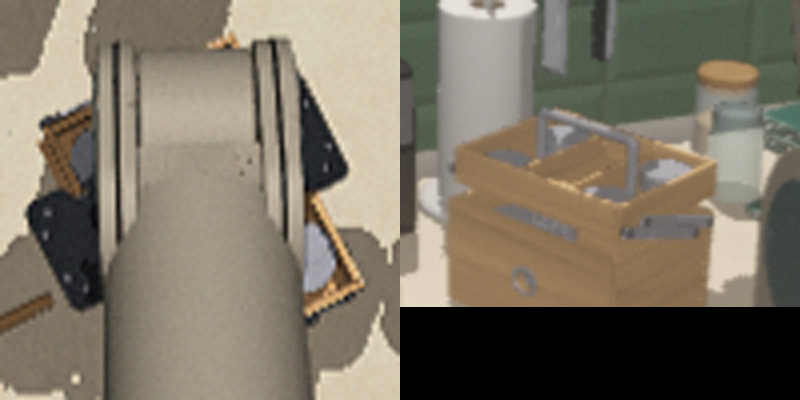

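```bash
python3 - <<'E'
from h import *
cv2.imwrite("pics/side13.png",eyes.capture("side"));print(proj("side",monitor.state()["tool_pos"]))
E
```

```text
[279.01233901 151.17900753]
```

View pics/side13.png

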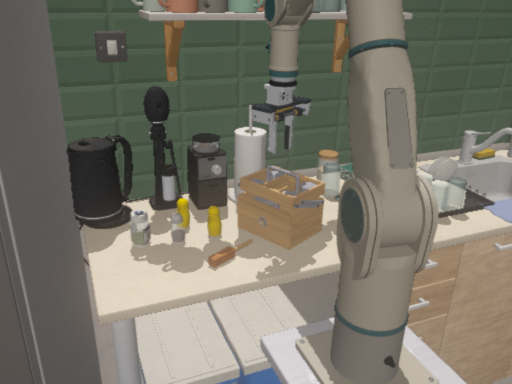

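{"fn": "move_arm", "kwargs": {
  "commands": [
    {"dp":[0.7,-1.6,-1],"rotation":[0,0,0.2],"fingers":0.2},
    {"dp":[0.7,-1.6,-3],"rotation":[0,0,0.2],"fingers":0.2},
    {"dp":[0.7,-1.6,-5],"rotation":[0,0,0.2],"fingers":0.2},
    {"dp":[0.7,-1.6,-7],"rotation":[0,0,0.2],"fingers":0.2},
    {"dp":[0.7,-1.6,-8],"rotation":[0,0,0.2],"fingers":0.2}
  ]
}}

```text
time: 11.67
tool_pos: [0.5649, -0.0824, 0.1735]
orientation: [-179.9, 0.2, 26.0]
force: [-0.2, -0.6, -0.0]
gripper_width: 0.0566
```

```bash
python3 look.py p14 225,130,100,100 222,150,110,90
```

```text
[ 0.5649 -0.0824  0.1735] [-179.9    0.2   26. ] [-0.2 -0.6 -0. ] 11.67 0.0566
```

View pics/p14.png

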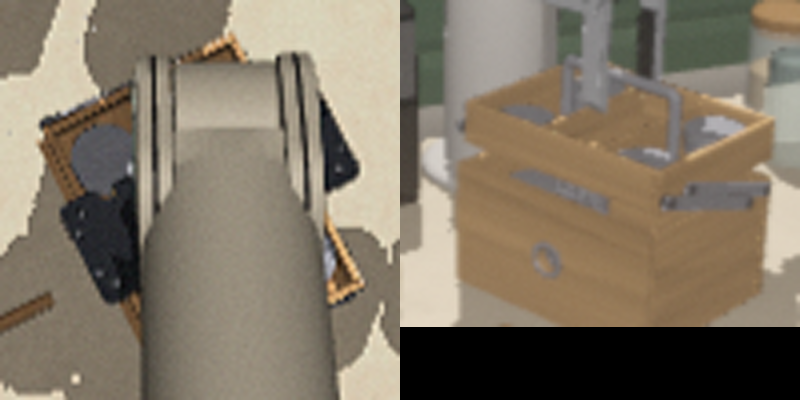

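{"fn": "move_arm", "kwargs": {
  "commands": [
    {"dp":[0,0,0],"rotation":[0,0,0],"fingers":-0.3},
    {"dp":[0,0,0],"rotation":[0,0,0],"fingers":-0.6},
    {"dp":[0,0,0],"rotation":[0,0,0],"fingers":-0.9},
    {"dp":[0,0,0],"rotation":[0,0,0],"fingers":-1},
    {"dp":[0,0,0],"rotation":[0,0,0],"fingers":-1}
  ]
}}

```text
time: 12.18
tool_pos: [0.5669, -0.0828, 0.1767]
orientation: [180.0, -0.1, 25.9]
force: [0.4, 0.3, -0.6]
gripper_width: 0.0267
```

{"fn": "move_arm", "kwargs": {
  "commands": [
    {"dp":[0,0,0],"rotation":[0,0,0],"fingers":-1},
    {"dp":[0,0,0],"rotation":[0,0,0],"fingers":-1},
    {"dp":[0,0,0],"rotation":[0,0,0],"fingers":-1}
  ]
}}

```text
time: 12.43
tool_pos: [0.5669, -0.0833, 0.1761]
orientation: [179.9, -0.0, 25.8]
force: [0.1, -0.8, -0.6]
gripper_width: 0.0088
```

```bash
python3 look.py p15 225,130,100,100 222,140,110,100
python3 - <<'E'
import numpy as np
an=np.radians(-64.3)
f=lambda a:np.array([110*(np.cos(.2)-np.cos(.2+a)),110*(np.sin(.2+a)-np.sin(.2))])
a0=.13
for a in np.linspace(a0,1.93,19):
    d=f(a)-f(a0);print(round(a,2),np.round([d[0]*np.cos(an)/10,d[0]*np.sin(an)/10,d[1]/10],2))
E
```

```text
[ 0.5669 -0.0833  0.1761] [179.9  -0.   25.8] [ 0.1 -0.8 -0.6] 12.43 0.0088
0.13 [ 0. -0.  0.]
0.23 [ 0.18 -0.37  1.02]
0.33 [ 0.4  -0.83  2.  ]
0.43 [ 0.66 -1.37  2.92]
0.53 [ 0.96 -1.99  3.77]
0.63 [ 1.29 -2.69  4.55]
0.73 [ 1.66 -3.45  5.25]
0.83 [ 2.06 -4.27  5.87]
0.93 [ 2.48 -5.15  6.38]
1.03 [ 2.92 -6.06  6.8 ]
1.13 [ 3.38 -7.01  7.12]
1.23 [ 3.84 -7.99  7.33]
1.33 [ 4.32 -8.97  7.43]
1.43 [ 4.8  -9.96  7.42]
1.53 [  5.27 -10.95   7.3 ]
1.63 [  5.74 -11.92   7.07]
1.73 [  6.19 -12.86   6.73]
1.83 [  6.63 -13.77   6.3 ]
1.93 [  7.04 -14.64   5.76]
```

View pics/p15.png

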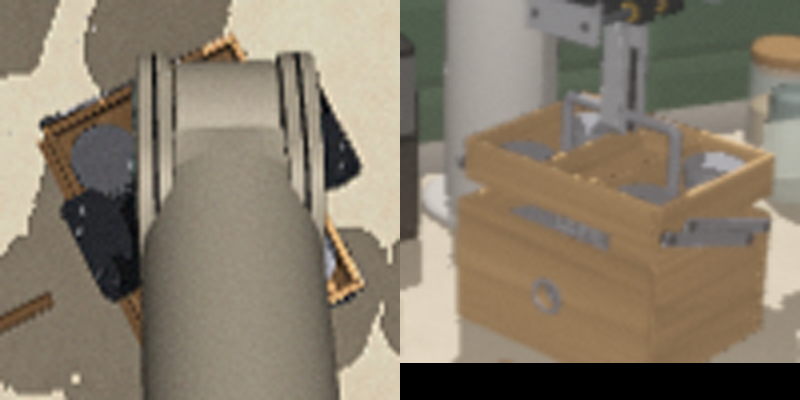

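{"fn": "move_arm", "kwargs": {
  "commands": [
    {"dp":[0.09,-0.18,0.5],"rotation":[0,0,0],"fingers":-1},
    {"dp":[0.18,-0.37,1.02],"rotation":[0,0,0],"fingers":-1},
    {"dp":[0.29,-0.6,1.5],"rotation":[0,0,0],"fingers":-1},
    {"dp":[0.4,-0.83,2.0],"rotation":[0,0,0],"fingers":-1},
    {"dp":[0.66,-1.37,2.92],"rotation":[0,0,0],"fingers":-1}
  ]
}}

```text
time: 12.95
tool_pos: [0.5731, -0.0964, 0.2049]
orientation: [-180.0, 0.0, 25.9]
force: [4.1, -3.0, -6.7]
gripper_width: 0.0092
```

```bash
python3 look.py p16 225,130,100,100 222,130,110,110
```

```text
[ 0.5731 -0.0964  0.2049] [-180.     0.    25.9] [ 4.1 -3.  -6.7] 12.95 0.0092
```

View pics/p16.png

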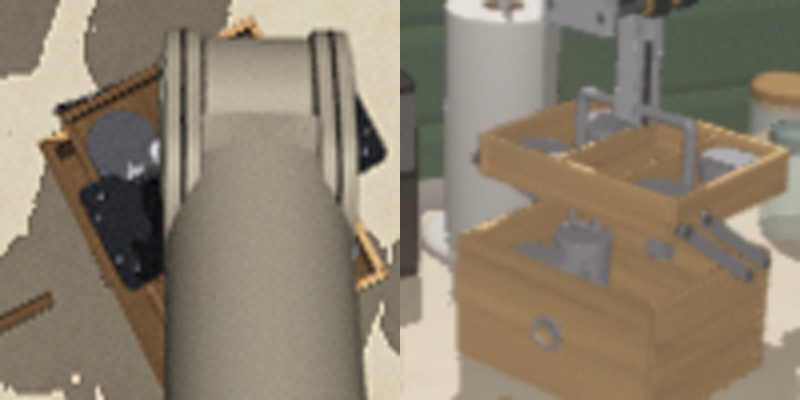

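{"fn": "move_arm", "kwargs": {
  "commands": [
    {"dp":[0.3,-0.62,0.85],"rotation":[0,0,0],"fingers":-1},
    {"dp":[0.63,-1.32,1.63],"rotation":[0,0,0],"fingers":-1},
    {"dp":[1.0,-2.08,2.33],"rotation":[0,0,0],"fingers":-1},
    {"dp":[1.4,-2.9,2.95],"rotation":[0,0,0],"fingers":-1},
    {"dp":[1.82,-3.78,3.46],"rotation":[0,0,0],"fingers":-1}
  ]
}}

```text
time: 13.47
tool_pos: [0.5913, -0.1343, 0.2405]
orientation: [-179.9, 0.0, 25.9]
force: [1.5, 0.8, -5.5]
gripper_width: 0.0089
```

{"fn": "move_arm", "kwargs": {
  "commands": [
    {"dp":[0.44,-0.91,0.42],"rotation":[0,0,0],"fingers":-1},
    {"dp":[0.9,-1.86,0.74],"rotation":[0,0,0],"fingers":-1},
    {"dp":[1.36,-2.84,0.95],"rotation":[0,0,0],"fingers":-1},
    {"dp":[1.84,-3.82,1.05],"rotation":[0,0,0],"fingers":-1},
    {"dp":[2.32,-4.81,1.04],"rotation":[0,0,0],"fingers":-1}
  ]
}}

```text
time: 13.88
tool_pos: [0.6153, -0.184, 0.2512]
orientation: [179.9, -0.0, 25.8]
force: [-0.6, 0.5, 0.2]
gripper_width: 0.0088
```

{"fn": "move_arm", "kwargs": {
  "commands": [
    {"dp":[0.47,-0.99,-0.12],"rotation":[0,0,0],"fingers":-1},
    {"dp":[0.94,-1.96,-0.35],"rotation":[0,0,0],"fingers":-1},
    {"dp":[1.39,-2.9,-0.69],"rotation":[0,0,0],"fingers":-1},
    {"dp":[1.83,-3.81,-1.12],"rotation":[0,0,0],"fingers":-1},
    {"dp":[2.12,-4.4,-1.45],"rotation":[0,0,0],"fingers":-1}
  ]
}}

```text
time: 14.3
tool_pos: [0.6365, -0.228, 0.2357]
orientation: [180.0, -0.1, 25.7]
force: [-9.6, 9.4, 34.5]
gripper_width: 0.0091
```

```bash
python3 look.py p17 225,130,120,120 222,100,140,140
```

```text
[ 0.6365 -0.228   0.2357] [ 1.80e+02 -1.00e-01  2.57e+01] [-9.6  9.4 34.5] 14.3 0.0091
```

View pics/p17.png

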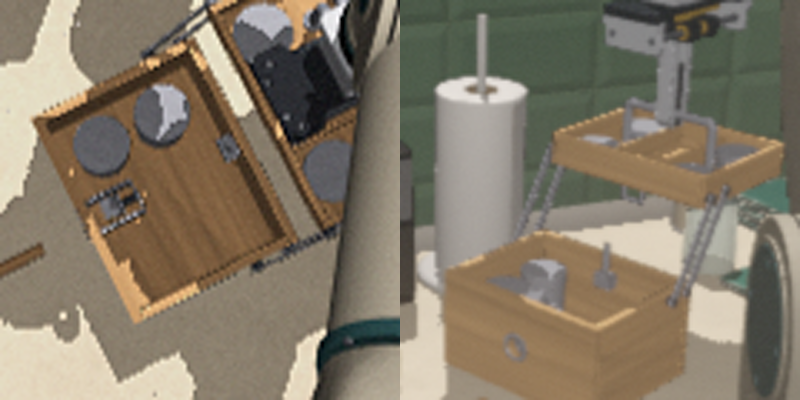

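{"fn": "move_arm", "kwargs": {
  "commands": [
    {"dp":[-0.1,0.2,0.5],"rotation":[0,0,0],"fingers":-1},
    {"dp":[-0.1,0.2,0.5],"rotation":[0,0,0],"fingers":-0.6},
    {"dp":[-0.1,0.2,0.5],"rotation":[0,0,0],"fingers":-0.3},
    {"dp":[-0.1,0.2,0.5],"rotation":[0,0,0],"fingers":-0.1},
    {"dp":[-0.1,0.2,0.5],"rotation":[0,0,0],"fingers":-0.1}
  ]
}}

```text
time: 14.82
tool_pos: [0.6343, -0.224, 0.2402]
orientation: [-179.9, 0.0, 25.9]
force: [-0.0, -0.2, 0.8]
gripper_width: 0.0325
```

{"fn": "move_arm", "kwargs": {
  "commands": [
    {"dp":[0,0,1],"rotation":[0,0,0],"fingers":-0.1},
    {"dp":[0,0,3],"rotation":[0,0,0],"fingers":-0.1},
    {"dp":[0,0,5],"rotation":[0,0,0],"fingers":0.2},
    {"dp":[-1,3,7],"rotation":[0,0,0],"fingers":0.4},
    {"dp":[-2,6,7],"rotation":[0,0,0],"fingers":0.5}
  ]
}}

```text
time: 15.23
tool_pos: [0.6167, -0.1662, 0.3153]
orientation: [179.7, -0.3, 25.6]
force: [0.4, 0.8, 0.3]
gripper_width: 0.0585
```

```bash
python3 look.py p18 225,130,120,120 222,100,140,140
```

```text
[ 0.6167 -0.1662  0.3153] [179.7  -0.3  25.6] [0.4 0.8 0.3] 15.23 0.0585
```

View pics/p18.png

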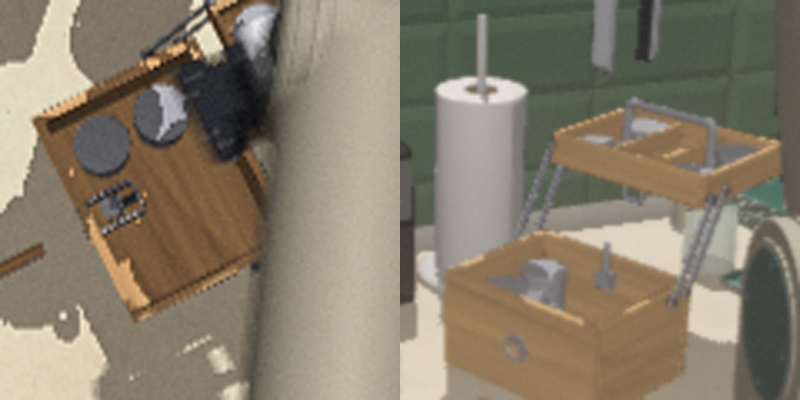

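{"fn": "move_arm", "kwargs": {
  "commands": [
    {"dp":[0,4,0],"rotation":[0,0,0],"fingers":0.7},
    {"dp":[0,8,0],"rotation":[0,0,0],"fingers":0.7},
    {"dp":[0,12,-1],"rotation":[0,0,0],"fingers":0.7},
    {"dp":[-0.5,16,-2],"rotation":[0,0,0],"fingers":0.7},
    {"dp":[-0.5,20,-4],"rotation":[0,0,0],"fingers":0.7}
  ]
}}

```text
time: 15.75
tool_pos: [0.6102, 0.0351, 0.2739]
orientation: [179.9, -0.2, 25.9]
force: [1.2, 0.4, 0.3]
gripper_width: 0.0797
```

{"fn": "move_arm", "kwargs": {
  "commands": [
    {"dp":[0,4,-2],"rotation":[0,0,0],"fingers":0.7},
    {"dp":[0,8,-4],"rotation":[0,0,0],"fingers":0.7},
    {"dp":[-0.2,12,-6],"rotation":[0,0,0],"fingers":0.7},
    {"dp":[-0.4,16,-8],"rotation":[0,0,0],"fingers":0.7},
    {"dp":[-0.4,18.4,-11],"rotation":[0,0,0],"fingers":0.7}
  ]
}}

```text
time: 16.17
tool_pos: [0.6069, 0.2154, 0.1693]
orientation: [-179.9, -0.3, 26.0]
force: [1.2, 0.4, 0.4]
gripper_width: 0.0801
```

{"fn": "move_arm", "kwargs": {
  "commands": [
    {"dp":[0,0,0],"rotation":[0,0,0],"fingers":0.7},
    {"dp":[0,0,0],"rotation":[0,0,0],"fingers":0.7}
  ]
}}

```text
time: 16.33
tool_pos: [0.6041, 0.2131, 0.1661]
orientation: [-179.9, 0.2, 26.1]
force: [0.4, -0.3, 0.6]
gripper_width: 0.0798
```

```bash
python3 look.py p19 125,120,100,100 110,130,140,140; python3 -c "
from h import *
print(monitor.state()['qpos'])"
```

```text
[0.6041 0.2131 0.1661] [-179.9    0.2   26.1] [ 0.4 -0.3  0.6] 16.33 0.0798
[-16.52591473  37.66904338  -8.54471185  90.41403535   6.69992398
  52.38108252 -91.64834072]
```

View pics/p19.png

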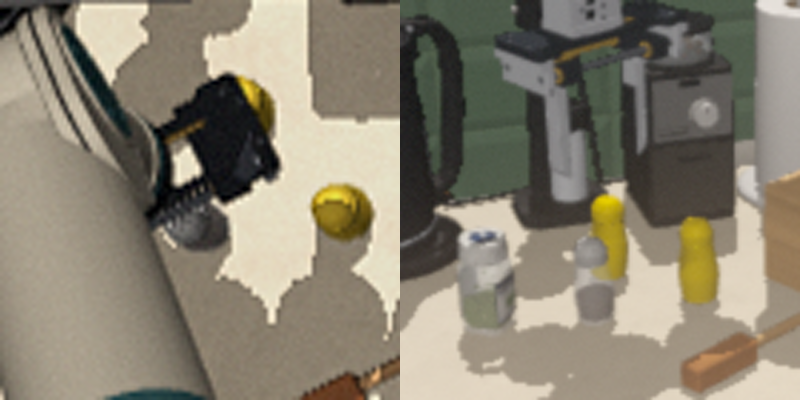

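{"fn": "move_arm", "kwargs": {
  "commands": [
    {"dp":[0.2,0.8,-3],"rotation":[0,0,-0.3],"fingers":0.7},
    {"dp":[0.2,0.8,-5],"rotation":[0,0,-0.3],"fingers":0.7},
    {"dp":[0.2,0.8,-6.5],"rotation":[0,0,-0.3],"fingers":0.7},
    {"dp":[0.2,0.8,-6.5],"rotation":[0,0,-0.3],"fingers":0.7}
  ]
}}

```text
time: 16.77
tool_pos: [0.6072, 0.2159, 0.1012]
orientation: [179.9, 0.2, 25.4]
force: [-0.1, -0.1, -0.6]
gripper_width: 0.0798
```

```bash
python3 look.py p20 125,120,100,100 130,160,90,100;  python3 -c "
from h import *
p=monitor.state()['tool_pos'];print(p,tri(177.0,216.5,172.1,173.4),[proj('side',[.606,.221,z]) for z in (0,.09)],[proj('top',[.606,.221,z]) for z in (0,.09)])"
```

```text
[0.6072 0.2159 0.1012] [179.9   0.2  25.4] [-0.1 -0.1 -0.6] 16.77 0.0798
[0.60909124 0.21738535 0.10399916] (array([0.60659417, 0.22152327, 0.0768596 ]), np.float64(0.0015636331730420321)) [array([178.13382897, 240.26514778]), array([176.75091451, 212.33825731])] [array([177.30984207, 176.07220808]), array([171.66244353, 173.23939694])]
```

View pics/p20.png

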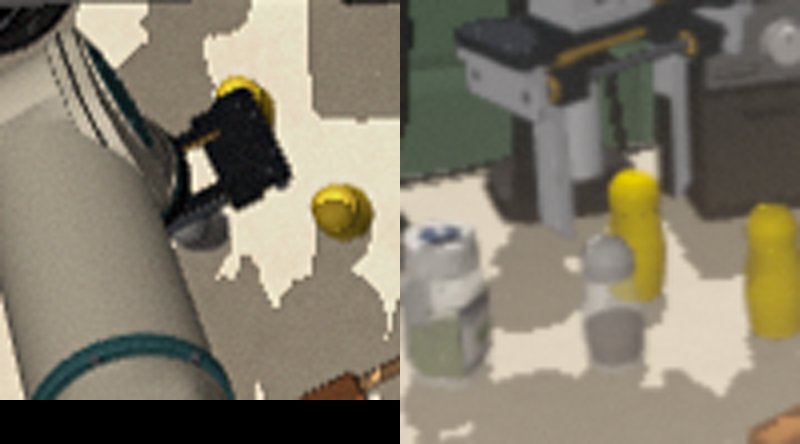

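{"fn": "move_arm", "kwargs": {
  "commands": [
    {"dp":[-0.3,0.4,-2],"rotation":[0,0,0.2],"fingers":0.7},
    {"dp":[-0.3,0.4,-4],"rotation":[0,0,0.2],"fingers":0.7},
    {"dp":[-0.3,0.4,-6],"rotation":[0,0,0.2],"fingers":0.7},
    {"dp":[-0.3,0.4,-7.1],"rotation":[0,0,0.2],"fingers":0.7},
    {"dp":[-0.3,0.4,-7.1],"rotation":[0,0,0.2],"fingers":0.7}
  ]
}}

```text
time: 17.28
tool_pos: [0.6045, 0.2221, 0.0311]
orientation: [180.0, 0.1, 25.7]
force: [0.5, 0.0, -0.2]
gripper_width: 0.0801
```

```bash
python3 look.py p21 125,120,100,100 130,160,90,100;  python3 -c "
from h import *
p=monitor.state()['tool_pos'];print(p)"
```

```text
[0.6045 0.2221 0.0311] [1.80e+02 1.00e-01 2.57e+01] [ 0.5  0.  -0.2] 17.28 0.0801
[0.60591444 0.22303146 0.03308609]
```

View pics/p21.png

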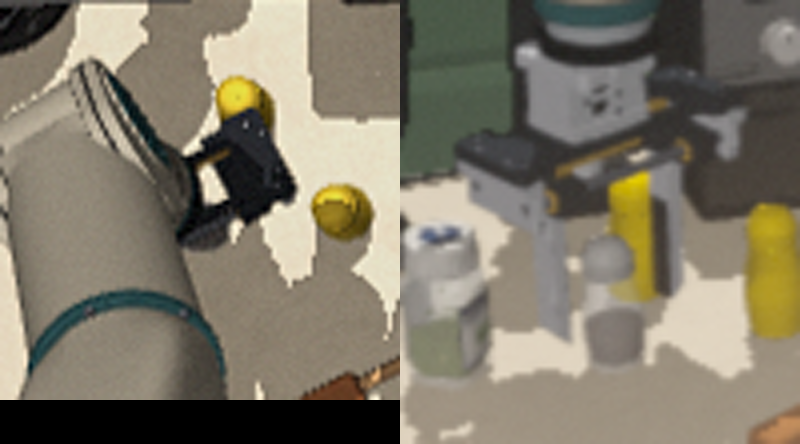

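{"fn": "move_arm", "kwargs": {
  "commands": [
    {"dp":[0,-0.1,0],"rotation":[0,0,0],"fingers":0.3},
    {"dp":[0,-0.1,0],"rotation":[0,0,0],"fingers":0},
    {"dp":[0,-0.1,0],"rotation":[0,0,0],"fingers":-0.3},
    {"dp":[0,-0.1,0],"rotation":[0,0,0],"fingers":-0.4},
    {"dp":[0,-0.1,0],"rotation":[0,0,0],"fingers":-0.5}
  ]
}}

```text
time: 17.8
tool_pos: [0.605, 0.2223, 0.0323]
orientation: [180.0, -0.0, 25.7]
force: [0.1, 1.0, 0.6]
gripper_width: 0.0502
```

{"fn": "move_arm", "kwargs": {
  "commands": [
    {"dp":[0,0,0],"rotation":[0,0,0],"fingers":-0.5},
    {"dp":[0,0,0],"rotation":[0,0,0],"fingers":-0.5}
  ]
}}

```text
time: 17.97
tool_pos: [0.6048, 0.2225, 0.0319]
orientation: [-180.0, -0.0, 25.8]
force: [0.9, -0.1, 0.4]
gripper_width: 0.0402
```

{"fn": "move_arm", "kwargs": {
  "commands": [
    {"dp":[0,0,1],"rotation":[0,0,0],"fingers":-0.5},
    {"dp":[0,0,2.5],"rotation":[0,0,0],"fingers":-0.5},
    {"dp":[0,0,5],"rotation":[0,0,0],"fingers":-0.5},
    {"dp":[0,0,8],"rotation":[0,0,0],"fingers":-0.5},
    {"dp":[0,0,11],"rotation":[0,0,0],"fingers":-0.5}
  ]
}}

```text
time: 18.38
tool_pos: [0.6041, 0.2218, 0.1429]
orientation: [180.0, 0.1, 25.7]
force: [0.6, -0.2, -1.2]
gripper_width: 0.0401
```

```bash
python3 look.py p22 125,120,100,100 130,130,100,120;  python3 -c "
from h import *
p=monitor.state()['tool_pos'];print(p)"
```

```text
[0.6041 0.2218 0.1429] [1.80e+02 1.00e-01 2.57e+01] [ 0.6 -0.2 -1.2] 18.38 0.0401
[0.60832253 0.22368249 0.14769962]
```

View pics/p22.png

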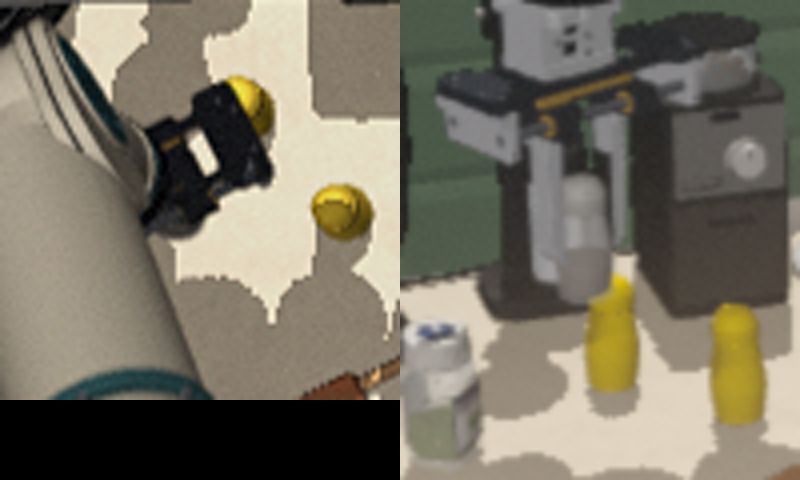

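```bash
python3 look.py p23 145,150,50,50 160,160,40,50;  python3 -c "
from h import *
p=monitor.state()['tool_pos'];print(p)
for z in (p[2]-.033,p[2]+.041,p[2]+.057): print(proj('top',[p[0],p[1],z]),proj('side',[p[0],p[1],z]))"
```

```text
[0.6083 0.2237 0.1477] [180.   -0.6  25.7] [ 0.4  0.7 -0.6] 18.48 0.0402
[0.60506931 0.22216194 0.14289012]
[169.91674894 172.89146991] [176.10555337 206.15532022]
[164.49808938 170.20418675] [174.8869359  181.70514975]
[163.24229192 169.58139742] [174.61598103 176.26874902]
```

View pics/p23.png

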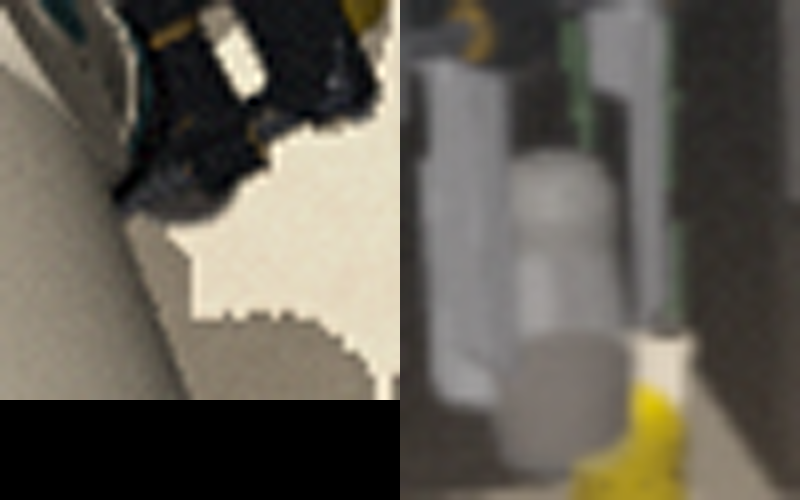

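{"fn": "move_arm", "kwargs": {
  "commands": [
    {"dp":[-0.5,-1,2],"rotation":[0,0,0],"fingers":-0.5},
    {"dp":[-1.5,-4,4],"rotation":[0,0,0],"fingers":-0.5},
    {"dp":[-3,-8,5],"rotation":[0,0,0],"fingers":-0.5},
    {"dp":[-4,-12,5.5],"rotation":[0,0,0],"fingers":-0.5},
    {"dp":[-5,-16,5.5],"rotation":[0,0,0],"fingers":-0.5}
  ]
}}

```text
time: 19.0
tool_pos: [0.5538, 0.0625, 0.1965]
orientation: [-180.0, 0.1, 25.8]
force: [1.0, -0.5, -0.6]
gripper_width: 0.0397
```

{"fn": "move_arm", "kwargs": {
  "commands": [
    {"dp":[-1,-4,0],"rotation":[0,0,0],"fingers":-0.5},
    {"dp":[-2.5,-8,0],"rotation":[0,0,0],"fingers":-0.5},
    {"dp":[-4,-12,0],"rotation":[0,0,0],"fingers":-0.5},
    {"dp":[-4.5,-14.5,0],"rotation":[0,0,0],"fingers":-0.5},
    {"dp":[-4.5,-14.5,0],"rotation":[0,0,0],"fingers":-0.5}
  ]
}}

```text
time: 19.42
tool_pos: [0.5064, -0.0892, 0.1953]
orientation: [179.9, 0.4, 25.1]
force: [-0.5, -0.4, -1.5]
gripper_width: 0.0401
```

{"fn": "move_arm", "kwargs": {
  "commands": [
    {"dp":[0,0,0],"rotation":[0,0,0],"fingers":-0.5},
    {"dp":[0,0,0],"rotation":[0,0,0],"fingers":-0.5}
  ]
}}

```text
time: 19.58
tool_pos: [0.5097, -0.0803, 0.1959]
orientation: [-179.9, 0.1, 25.8]
force: [0.1, 0.4, -1.0]
gripper_width: 0.0402
```

```bash
python3 look.py p24 225,130,100,100 222,100,140,140;  python3 -c "
from h import *
p=monitor.state()['tool_pos'];print(p)"
```

```text
[ 0.5097 -0.0803  0.1959] [-1.799e+02  1.000e-01  2.580e+01] [ 0.1  0.4 -1. ] 19.58 0.0402
[ 0.51024865 -0.07932142  0.19623674]
```

View pics/p24.png

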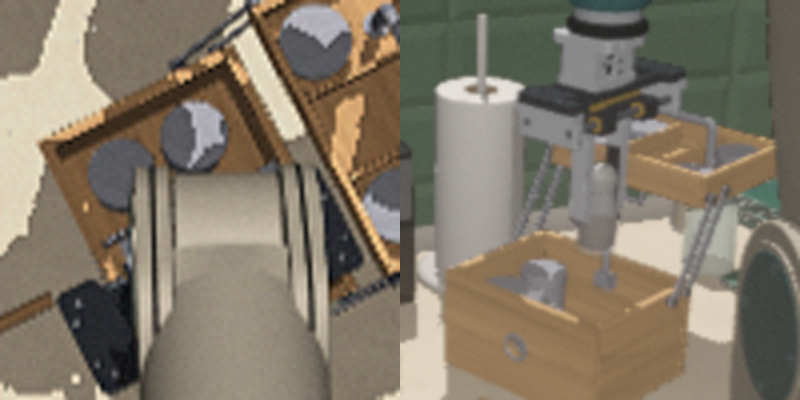

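{"fn": "move_arm", "kwargs": {
  "commands": [
    {"dp":[-0.25,-0.2,-2],"rotation":[0,0,0],"fingers":-0.5},
    {"dp":[-0.25,-0.2,-4],"rotation":[0,0,0],"fingers":-0.5},
    {"dp":[-0.25,-0.2,-6],"rotation":[0,0,0],"fingers":-0.5},
    {"dp":[-0.25,-0.2,-8],"rotation":[0,0,0],"fingers":-0.5},
    {"dp":[-0.25,-0.2,-9],"rotation":[0,0,0],"fingers":-0.5}
  ]
}}

```text
time: 20.1
tool_pos: [0.5067, -0.0813, 0.1046]
orientation: [-179.9, 0.1, 25.9]
force: [-0.6, 0.1, -0.3]
gripper_width: 0.0401
```

```bash
python3 look.py p25 225,130,100,100 222,120,120,120;  python3 -c "
from h import *
p=monitor.state()['tool_pos'];print(p)"
```

```text
[ 0.5067 -0.0813  0.1046] [-1.799e+02  1.000e-01  2.590e+01] [-0.6  0.1 -0.3] 20.1 0.0401
[ 0.50656583 -0.08179463  0.10516266]
```

View pics/p25.png

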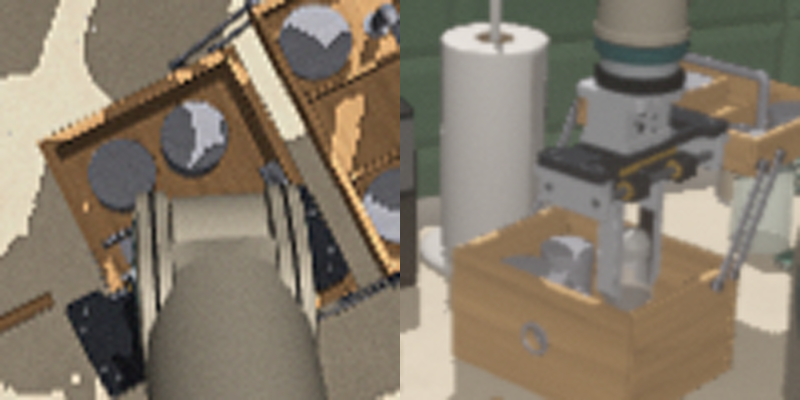

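{"fn": "move_arm", "kwargs": {
  "commands": [
    {"dp":[0.1,0,-2],"rotation":[0,0,0],"fingers":-0.5},
    {"dp":[0.1,0,-4],"rotation":[0,0,0],"fingers":-0.5},
    {"dp":[0.1,0,-5.3],"rotation":[0,0,0],"fingers":-0.5},
    {"dp":[0.1,0,-5.6],"rotation":[0,0,0],"fingers":-0.5},
    {"dp":[0.1,0,-5.6],"rotation":[0,0,0],"fingers":-0.5}
  ]
}}

```text
time: 20.62
tool_pos: [0.5089, -0.0827, 0.0509]
orientation: [-180.0, 0.0, 25.8]
force: [-0.3, -0.2, -1.6]
gripper_width: 0.04
```

{"fn": "move_arm", "kwargs": {
  "commands": [
    {"dp":[0,0,-0.15],"rotation":[0,0,0],"fingers":-0.5},
    {"dp":[0,0,-0.3],"rotation":[0,0,0],"fingers":-0.5},
    {"dp":[0,0,-0.4],"rotation":[0,0,0],"fingers":-0.5}
  ]
}}

```text
time: 20.87
tool_pos: [0.5095, -0.0833, 0.0477]
orientation: [179.9, -0.1, 25.7]
force: [-0.2, -0.6, -2.0]
gripper_width: 0.0403
```

{"fn": "move_arm", "kwargs": {
  "commands": [
    {"dp":[0,0,-0.15],"rotation":[0,0,0],"fingers":-0.5},
    {"dp":[0,0,-0.3],"rotation":[0,0,0],"fingers":-0.5},
    {"dp":[0,0,-0.3],"rotation":[0,0,0],"fingers":-0.5}
  ]
}}

```text
time: 21.12
tool_pos: [0.5089, -0.0833, 0.0439]
orientation: [180.0, -0.0, 25.7]
force: [0.1, -0.1, -1.2]
gripper_width: 0.0403
```

{"fn": "move_arm", "kwargs": {
  "commands": [
    {"dp":[0,0,-0.1],"rotation":[0,0,0],"fingers":-0.5},
    {"dp":[0,0,-0.15],"rotation":[0,0,0],"fingers":-0.5},
    {"dp":[0,0,-0.15],"rotation":[0,0,0],"fingers":-0.5}
  ]
}}

```text
time: 21.37
tool_pos: [0.5091, -0.0832, 0.0436]
orientation: [180.0, -0.1, 25.7]
force: [-2.2, 0.5, 12.8]
gripper_width: 0.04
```

{"fn": "move_arm", "kwargs": {
  "commands": [
    {"dp":[0,0,0.1],"rotation":[0,0,0],"fingers":-0.1},
    {"dp":[0,0,0.1],"rotation":[0,0,0],"fingers":0.1},
    {"dp":[0,0,0.1],"rotation":[0,0,0],"fingers":0.15},
    {"dp":[0,0,0.1],"rotation":[0,0,0],"fingers":0.15},
    {"dp":[0,0,0.1],"rotation":[0,0,0],"fingers":0.15}
  ]
}}

```text
time: 21.78
tool_pos: [0.5086, -0.0833, 0.0431]
orientation: [-180.0, 0.0, 25.7]
force: [-0.1, -0.3, -0.3]
gripper_width: 0.0539
```

```bash
python3 look.py p26 225,130,100,100 232,140,90,100
```

```text
[ 0.5086 -0.0833  0.0431] [-180.     0.    25.7] [-0.1 -0.3 -0.3] 21.78 0.0539
```

View pics/p26.png

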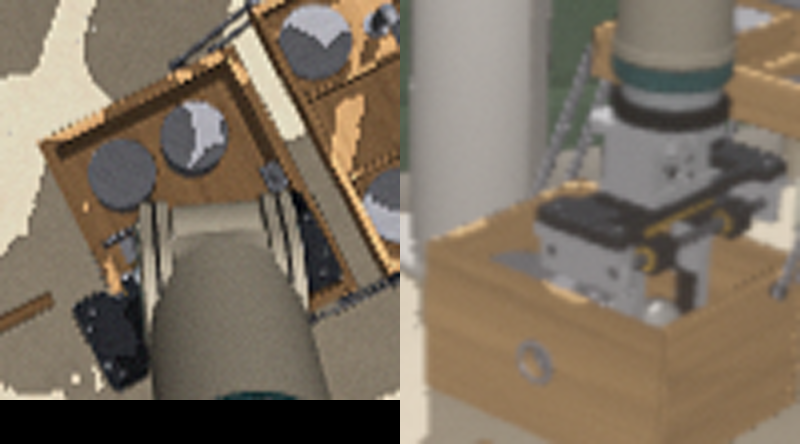

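Released with no force. Lift straight up.

{"fn": "move_arm", "kwargs": {
  "commands": [
    {"dp":[0,0,1],"rotation":[0,0,0],"fingers":0.15},
    {"dp":[0,0,3],"rotation":[0,0,0],"fingers":0.15},
    {"dp":[0,0,6],"rotation":[0,0,0],"fingers":0.15},
    {"dp":[0,0,10],"rotation":[0,0,0],"fingers":0.15},
    {"dp":[0,0,14],"rotation":[0,0,0],"fingers":0.15}
  ]
}}

```text
time: 22.3
tool_pos: [0.5077, -0.0831, 0.185]
orientation: [-179.9, 0.1, 25.8]
force: [1.2, 0.6, -0.3]
gripper_width: 0.0544
```

{"fn": "move_arm", "kwargs": {
  "commands": [
    {"dp":[-0.5,1,4],"rotation":[0,0,0],"fingers":0.15},
    {"dp":[-1,2,8],"rotation":[0,0,0],"fingers":0.1},
    {"dp":[-1.5,3,12],"rotation":[0,0,0],"fingers":0},
    {"dp":[-1.5,3,13],"rotation":[0,0,0],"fingers":0}
  ]
}}

```text
time: 22.63
tool_pos: [0.4957, -0.0509, 0.3204]
orientation: [179.8, -0.6, 25.9]
force: [0.1, -0.6, -0.8]
gripper_width: 0.0474
```

```bash
python3 look.py p27 225,130,120,120 222,100,140,140
```

```text
[ 0.4957 -0.0509  0.3204] [179.8  -0.6  25.9] [ 0.1 -0.6 -0.8] 22.63 0.0474
```

View pics/p27.png

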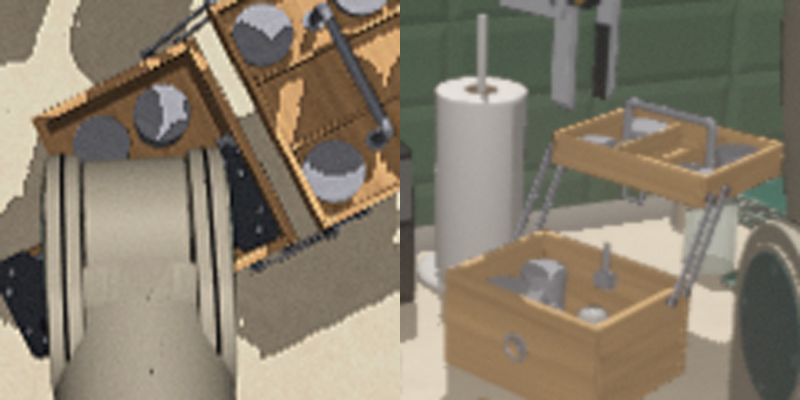

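{"fn": "move_arm", "kwargs": {
  "commands": [
    {"dp":[3,-3,0],"rotation":[0,0,0],"fingers":0},
    {"dp":[6,-6.5,0],"rotation":[0,0,0],"fingers":0},
    {"dp":[9,-10,0],"rotation":[0,0,0],"fingers":0},
    {"dp":[12,-14,-0.5],"rotation":[0,0,0],"fingers":0},
    {"dp":[13.5,-17,-1],"rotation":[0,0,0],"fingers":0}
  ]
}}

```text
time: 23.15
tool_pos: [0.6244, -0.2155, 0.3027]
orientation: [-179.9, 0.1, 25.8]
force: [1.3, 0.5, -0.2]
gripper_width: 0.047
```

{"fn": "move_arm", "kwargs": {
  "commands": [
    {"dp":[0,0,0],"rotation":[0,0,0],"fingers":0},
    {"dp":[0,0,0],"rotation":[0,0,0],"fingers":0}
  ]
}}

```text
time: 23.32
tool_pos: [0.6221, -0.2174, 0.3006]
orientation: [-179.8, 0.3, 25.5]
force: [0.2, 1.0, -0.8]
gripper_width: 0.047
```

```bash
python3 look.py p28 225,130,120,120 222,100,140,140;  python3 -c "
from h import *
p=monitor.state()['tool_pos'];print(p)"
```

```text
[ 0.6221 -0.2174  0.3006] [-179.8    0.3   25.5] [ 0.2  1.  -0.8] 23.32 0.047
[ 0.62251983 -0.21348407  0.30292206]
```

View pics/p28.png

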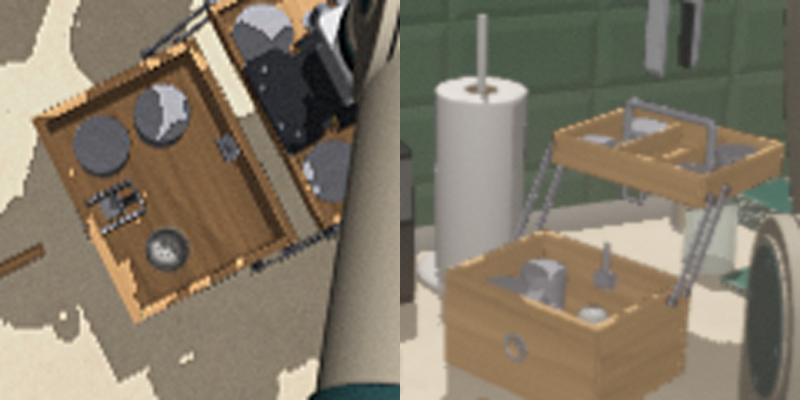

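{"fn": "move_arm", "kwargs": {
  "commands": [
    {"dp":[1.25,-1.2,-1],"rotation":[0,0,0],"fingers":0},
    {"dp":[1.25,-1.2,-2],"rotation":[0,0,0],"fingers":0},
    {"dp":[1.25,-1.2,-3.5],"rotation":[0,0,0],"fingers":0},
    {"dp":[1.25,-1.2,-5],"rotation":[0,0,0],"fingers":0},
    {"dp":[1.25,-1.2,-6],"rotation":[0,0,0],"fingers":0}
  ]
}}

```text
time: 23.83
tool_pos: [0.6346, -0.2245, 0.243]
orientation: [-179.9, 0.1, 25.8]
force: [-1.1, -0.0, -0.3]
gripper_width: 0.0471
```

{"fn": "move_arm", "kwargs": {
  "commands": [
    {"dp":[0,0,0],"rotation":[0,0,0],"fingers":-0.4},
    {"dp":[0,0,0],"rotation":[0,0,0],"fingers":-0.7},
    {"dp":[0,0,0],"rotation":[0,0,0],"fingers":-1},
    {"dp":[0,0,0],"rotation":[0,0,0],"fingers":-1},
    {"dp":[0,0,0],"rotation":[0,0,0],"fingers":-1}
  ]
}}

```text
time: 24.25
tool_pos: [0.6365, -0.2266, 0.2456]
orientation: [179.9, -0.1, 25.7]
force: [0.5, 0.2, -0.1]
gripper_width: 0.0172
```

{"fn": "move_arm", "kwargs": {
  "commands": [
    {"dp":[0,0,0],"rotation":[0,0,0],"fingers":-1},
    {"dp":[0,0,0],"rotation":[0,0,0],"fingers":-1}
  ]
}}

```text
time: 24.42
tool_pos: [0.6367, -0.2273, 0.2452]
orientation: [179.9, -0.1, 25.7]
force: [1.1, -1.9, -0.1]
gripper_width: 0.0088
```

```bash
python3 look.py p29 255,120,80,80 262,100,100,100;  python3 -c "
from h import *
p=monitor.state()['tool_pos'];print(p)"
```

```text
[ 0.6367 -0.2273  0.2452] [ 1.799e+02 -1.000e-01  2.570e+01] [ 1.1 -1.9 -0.1] 24.42 0.0088
[ 0.63673997 -0.22729521  0.24519224]
```

View pics/p29.png

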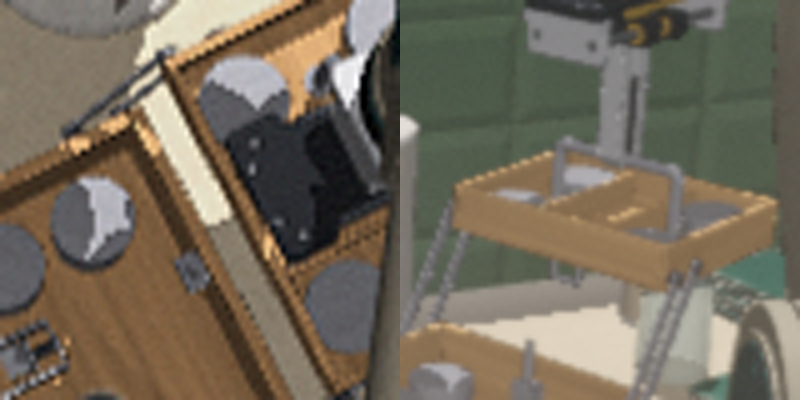

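{"fn": "move_arm", "kwargs": {
  "commands": [
    {"dp":[0,0,0],"rotation":[0,0,0],"fingers":-0.5},
    {"dp":[0,0,-0.4],"rotation":[0,0,0],"fingers":-0.5},
    {"dp":[0,0,-1],"rotation":[0,0,0],"fingers":-0.5},
    {"dp":[0,0,-1],"rotation":[0,0,0],"fingers":-1},
    {"dp":[0,0,-1],"rotation":[0,0,0],"fingers":-1}
  ]
}}

```text
time: 24.93
tool_pos: [0.6354, -0.2262, 0.2335]
orientation: [-179.9, 0.1, 25.8]
force: [-0.1, 1.0, 0.0]
gripper_width: 0.0137
```

{"fn": "move_arm", "kwargs": {
  "commands": [
    {"dp":[0,0,0],"rotation":[0,0,0],"fingers":-1},
    {"dp":[0,0,0],"rotation":[0,0,0],"fingers":-1},
    {"dp":[0,0,0],"rotation":[0,0,0],"fingers":-1}
  ]
}}

```text
time: 25.18
tool_pos: [0.6357, -0.2267, 0.2341]
orientation: [-180.0, 0.0, 25.7]
force: [-0.2, -1.0, -2.3]
gripper_width: 0.0091
```

```bash
python3 - <<'E'
import numpy as np
an=np.radians(-64.3)
f=lambda a:np.array([110*(np.cos(.2)-np.cos(.2+a)),110*(np.sin(.2+a)-np.sin(.2))])
g=lambda a:np.array([f(a)[0]*np.cos(an)/10,f(a)[0]*np.sin(an)/10,f(a)[1]/10])
A=np.linspace(1.9,.0,20)
for i in range(0,20):
    b=A[(max(i-1,0))//5*5] 
    print(round(A[i],2),np.round(g(A[i])-g(1.9),2),np.round(g(A[i])-g(b),2))
E
```

```text
1.9 [0. 0. 0.] [0. 0. 0.]
1.8 [-0.42  0.88  0.51] [-0.42  0.88  0.51]
1.7 [-0.87  1.8   0.91] [-0.87  1.8   0.91]
1.6 [-1.32  2.75  1.22] [-1.32  2.75  1.22]
1.5 [-1.79  3.73  1.41] [-1.79  3.73  1.41]
1.4 [-2.27  4.71  1.5 ] [-2.27  4.71  1.5 ]
1.3 [-2.75  5.71  1.48] [-0.48  0.99 -0.02]
1.2 [-3.22  6.69  1.34] [-0.95  1.97 -0.16]
1.1 [-3.68  7.66  1.1 ] [-1.42  2.94 -0.4 ]
1.0 [-4.14  8.6   0.76] [-1.87  3.88 -0.74]
0.9 [-4.57  9.5   0.31] [-2.3   4.79 -1.19]
0.8 [-4.99 10.36 -0.24] [-0.41  0.86 -0.55]
0.7 [-5.37 11.17 -0.88] [-0.8   1.67 -1.19]
0.6 [-5.73 11.91 -1.6 ] [-1.16  2.41 -1.91]
0.5 [-6.06 12.58 -2.41] [-1.48  3.09 -2.72]
0.4 [-6.35 13.18 -3.28] [-1.77  3.68 -3.59]
0.3 [-6.59 13.7  -4.22] [-0.25  0.52 -0.94]
0.2 [-6.8  14.13 -5.21] [-0.46  0.95 -1.93]
0.1 [-6.97 14.47 -6.24] [-0.62  1.29 -2.96]
0.0 [-7.08 14.72 -7.31] [-0.74  1.53 -4.03]
```

{"fn": "move_arm", "kwargs": {
  "commands": [
    {"dp":[-0.42,0.88,0.51],"rotation":[0,0,0],"fingers":-1},
    {"dp":[-0.87,1.8,0.91],"rotation":[0,0,0],"fingers":-1},
    {"dp":[-1.32,2.75,1.22],"rotation":[0,0,0],"fingers":-1},
    {"dp":[-1.79,3.73,1.41],"rotation":[0,0,0],"fingers":-1},
    {"dp":[-2.27,4.71,1.5],"rotation":[0,0,0],"fingers":-1}
  ]
}}

```text
time: 25.6
tool_pos: [0.6119, -0.1774, 0.2489]
orientation: [-179.9, 0.1, 25.8]
force: [1.9, -0.5, -15.1]
gripper_width: 0.0092
```

{"fn": "move_arm", "kwargs": {
  "commands": [
    {"dp":[-0.48,0.99,-0.02],"rotation":[0,0,0],"fingers":-1},
    {"dp":[-0.95,1.97,-0.16],"rotation":[0,0,0],"fingers":-1},
    {"dp":[-1.42,2.94,-0.4],"rotation":[0,0,0],"fingers":-1},
    {"dp":[-1.87,3.88,-0.74],"rotation":[0,0,0],"fingers":-1},
    {"dp":[-2.3,4.79,-1.19],"rotation":[0,0,0],"fingers":-1}
  ]
}}

```text
time: 26.02
tool_pos: [0.5905, -0.1327, 0.2371]
orientation: [179.8, -0.0, 25.7]
force: [5.1, -5.6, -16.5]
gripper_width: 0.0091
```

{"fn": "move_arm", "kwargs": {
  "commands": [
    {"dp":[-0.41,0.86,-0.55],"rotation":[0,0,0],"fingers":-1},
    {"dp":[-0.8,1.67,-1.19],"rotation":[0,0,0],"fingers":-1},
    {"dp":[-1.16,2.41,-1.91],"rotation":[0,0,0],"fingers":-1},
    {"dp":[-1.48,3.09,-2.72],"rotation":[0,0,0],"fingers":-1},
    {"dp":[-1.77,3.68,-3.59],"rotation":[0,0,0],"fingers":-1}
  ]
}}

```text
time: 26.43
tool_pos: [0.5734, -0.0968, 0.2027]
orientation: [179.7, -0.1, 25.7]
force: [2.2, -4.6, -8.4]
gripper_width: 0.0092
```

```bash
python3 look.py p30 225,130,100,100 222,130,120,120;  python3 -c "
from h import *
p=monitor.state()['tool_pos'];print(p)"
```

```text
[ 0.5734 -0.0968  0.2027] [ 1.797e+02 -1.000e-01  2.570e+01] [ 2.2 -4.6 -8.4] 26.43 0.0092
[ 0.57305725 -0.09620898  0.20176824]
```

View pics/p30.png

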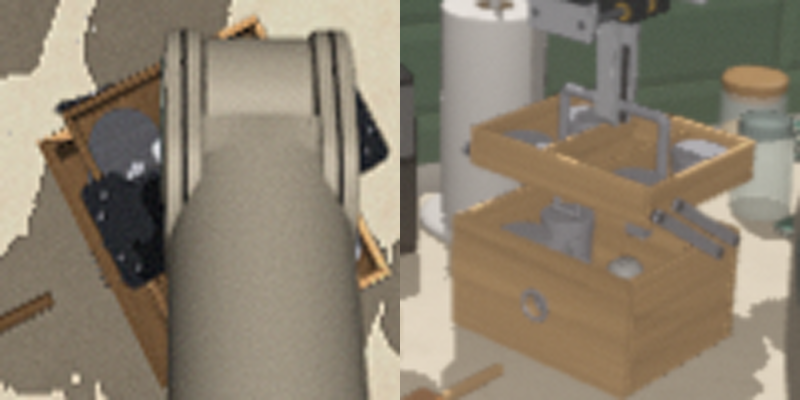

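{"fn": "move_arm", "kwargs": {
  "commands": [
    {"dp":[-0.13,0.27,-0.46],"rotation":[0,0,0],"fingers":-1},
    {"dp":[-0.25,0.52,-0.94],"rotation":[0,0,0],"fingers":-1},
    {"dp":[-0.36,0.74,-1.43],"rotation":[0,0,0],"fingers":-1},
    {"dp":[-0.46,0.95,-1.93],"rotation":[0,0,0],"fingers":-1},
    {"dp":[-0.55,1.13,-2.44],"rotation":[0,0,0],"fingers":-1}
  ]
}}

```text
time: 26.95
tool_pos: [0.5677, -0.0849, 0.1782]
orientation: [179.8, -0.1, 25.7]
force: [0.1, -5.1, 5.2]
gripper_width: 0.0089
```

{"fn": "move_arm", "kwargs": {
  "commands": [
    {"dp":[-0.06,0.13,-0.5],"rotation":[0,0,0],"fingers":-1},
    {"dp":[-0.12,0.25,-0.9],"rotation":[0,0,0],"fingers":-1},
    {"dp":[-0.16,0.34,-1.25],"rotation":[0,0,0],"fingers":-1},
    {"dp":[-0.18,0.38,-1.5],"rotation":[0,0,0],"fingers":-1}
  ]
}}

```text
time: 27.28
tool_pos: [0.5662, -0.0815, 0.1664]
orientation: [179.7, -0.1, 25.7]
force: [-2.8, -3.6, 5.7]
gripper_width: 0.009
```

{"fn": "move_arm", "kwargs": {
  "commands": [
    {"dp":[0,0,-0.15],"rotation":[0,0,0],"fingers":-1},
    {"dp":[0,0,-0.3],"rotation":[0,0,0],"fingers":-1},
    {"dp":[0,0.02,-0.45],"rotation":[0,0,0],"fingers":-1},
    {"dp":[0,0.02,-0.45],"rotation":[0,0,0],"fingers":-1}
  ]
}}

```text
time: 27.62
tool_pos: [0.5655, -0.0801, 0.1597]
orientation: [179.9, -0.0, 25.7]
force: [-3.8, -4.6, 7.1]
gripper_width: 0.0093
```

```bash
python3 look.py p31 225,130,100,100 222,150,110,90;  python3 -c "
from h import *
p=monitor.state()['tool_pos'];print(p)"
```

```text
[ 0.5655 -0.0801  0.1597] [179.9  -0.   25.7] [-3.8 -4.6  7.1] 27.62 0.0093
[ 0.56550883 -0.08016583  0.15972394]
```

View pics/p31.png

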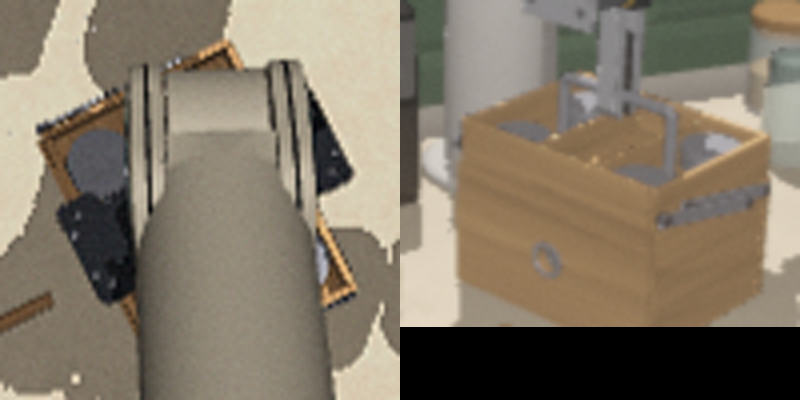

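{"fn": "move_arm", "kwargs": {
  "commands": [
    {"dp":[0,0,-0.1],"rotation":[0,0,0],"fingers":-1},
    {"dp":[0,0,-0.2],"rotation":[0,0,0],"fingers":-1},
    {"dp":[0,0,-0.2],"rotation":[0,0,0],"fingers":-1}
  ]
}}

```text
time: 27.97
tool_pos: [0.5654, -0.0799, 0.1582]
orientation: [179.9, -0.0, 25.7]
force: [-5.6, -3.2, 9.8]
gripper_width: 0.0089
```

{"fn": "move_arm", "kwargs": {
  "commands": [
    {"dp":[0,0,-0.1],"rotation":[0,0,0],"fingers":-1},
    {"dp":[0,0,-0.2],"rotation":[0,0,0],"fingers":-1},
    {"dp":[0,0,-0.2],"rotation":[0,0,0],"fingers":-1}
  ]
}}

```text
time: 28.22
tool_pos: [0.5655, -0.0799, 0.1579]
orientation: [179.9, -0.1, 25.7]
force: [-8.3, -2.9, 22.3]
gripper_width: 0.009
```

{"fn": "move_arm", "kwargs": {
  "commands": [
    {"dp":[0,0,0.2],"rotation":[0,0,0],"fingers":-1},
    {"dp":[0,0,0.4],"rotation":[0,0,0],"fingers":-1},
    {"dp":[0,0,0.5],"rotation":[0,0,0],"fingers":-1},
    {"dp":[0,0,0.5],"rotation":[0,0,0],"fingers":-1}
  ]
}}

```text
time: 28.55
tool_pos: [0.5656, -0.0803, 0.1607]
orientation: [179.9, -0.0, 25.7]
force: [-3.6, -3.1, 5.3]
gripper_width: 0.0085
```

{"fn": "move_arm", "kwargs": {
  "commands": [
    {"dp":[0,0,0.2],"rotation":[0,0,0],"fingers":-1},
    {"dp":[0,0,0.4],"rotation":[0,0,0],"fingers":-1},
    {"dp":[0,0,0.4],"rotation":[0,0,0],"fingers":-1},
    {"dp":[0,0,0.4],"rotation":[0,0,0],"fingers":-1}
  ]
}}

```text
time: 28.88
tool_pos: [0.5655, -0.0804, 0.1617]
orientation: [180.0, 0.0, 25.7]
force: [2.1, -4.9, -11.4]
gripper_width: 0.0088
```

```bash
python3 look.py p32 225,130,100,100 222,150,110,90
```

```text
[ 0.5655 -0.0804  0.1617] [180.    0.   25.7] [  2.1  -4.9 -11.4] 28.88 0.0088
```

View pics/p32.png

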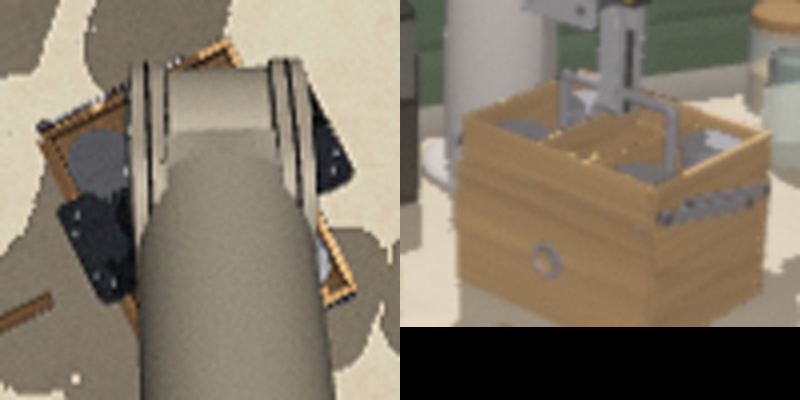

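{"fn": "move_arm", "kwargs": {
  "commands": [
    {"dp":[0,0,-0.3],"rotation":[0,0,0],"fingers":-1},
    {"dp":[0,0,-0.5],"rotation":[0,0,0],"fingers":-1},
    {"dp":[0,0,-0.5],"rotation":[0,0,0],"fingers":-0.6},
    {"dp":[0,0,-0.5],"rotation":[0,0,0],"fingers":-0.3},
    {"dp":[0,0,-0.5],"rotation":[0,0,0],"fingers":-0.1}
  ]
}}

```text
time: 29.4
tool_pos: [0.5661, -0.0777, 0.1582]
orientation: [-179.9, -0.1, 25.8]
force: [-0.3, -0.1, -0.2]
gripper_width: 0.0256
```

{"fn": "move_arm", "kwargs": {
  "commands": [
    {"dp":[0,0,0],"rotation":[0,0,0],"fingers":-0.1},
    {"dp":[0,0,1],"rotation":[0,0,0],"fingers":-0.1},
    {"dp":[0,0,4],"rotation":[0,0,0],"fingers":-0.1},
    {"dp":[0,0,8],"rotation":[0,0,0],"fingers":-0.1},
    {"dp":[0,0,12],"rotation":[0,0,0],"fingers":-0.1}
  ]
}}

```text
time: 29.82
tool_pos: [0.5647, -0.0789, 0.2794]
orientation: [-179.9, 0.1, 25.8]
force: [1.2, 0.1, -0.1]
gripper_width: 0.0425
```

```bash
python3 look.py p33 225,130,100,100 222,130,110,110
```

```text
[ 0.5647 -0.0789  0.2794] [-1.799e+02  1.000e-01  2.580e+01] [ 1.2  0.1 -0.1] 29.82 0.0425
```

View pics/p33.png

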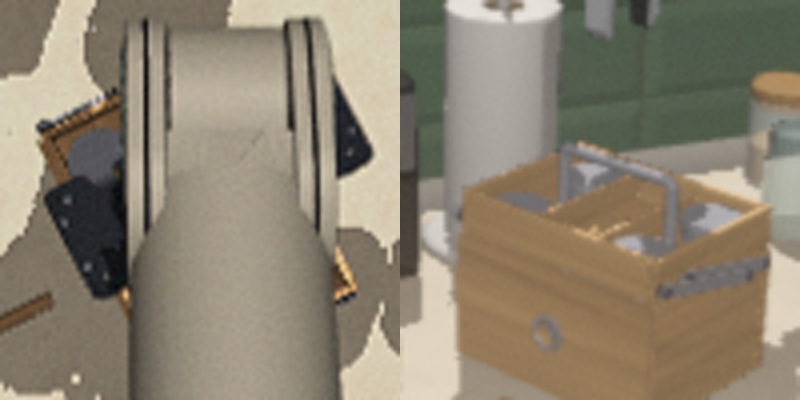

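{"fn": "move_arm", "kwargs": {
  "commands": [
    {"dp":[-2,3,2],"rotation":[0,0,0],"fingers":0},
    {"dp":[-3,6,4],"rotation":[0,0,0],"fingers":0},
    {"dp":[-4,10,6],"rotation":[0,0,0],"fingers":0},
    {"dp":[-5,13,6],"rotation":[0,0,0],"fingers":0},
    {"dp":[-5,13,6],"rotation":[0,0,0],"fingers":0}
  ]
}}

```text
time: 30.33
tool_pos: [0.5137, 0.0596, 0.3399]
orientation: [-179.8, -0.3, 26.4]
force: [-0.7, 0.2, -0.2]
gripper_width: 0.0469
```

{"fn": "move_arm", "kwargs": {
  "commands": [
    {"dp":[-1,4,0],"rotation":[0,0,0],"fingers":0},
    {"dp":[-2,8,0],"rotation":[0,0,0],"fingers":0},
    {"dp":[-3,12,0],"rotation":[0,0,0],"fingers":0},
    {"dp":[-3,12,0],"rotation":[0,0,0],"fingers":0},
    {"dp":[-3,12,0],"rotation":[0,0,0],"fingers":0}
  ]
}}

```text
time: 30.75
tool_pos: [0.4842, 0.1734, 0.3379]
orientation: [-179.9, 0.0, 26.1]
force: [0.4, -1.1, 0.7]
gripper_width: 0.0469
```

```bash
python3 look.py p34 120,100,280,210 120,130,280,210
```

```text
[0.4842 0.1734 0.3379] [-179.9    0.    26.1] [ 0.4 -1.1  0.7] 30.75 0.0469
```

View pics/p34.png

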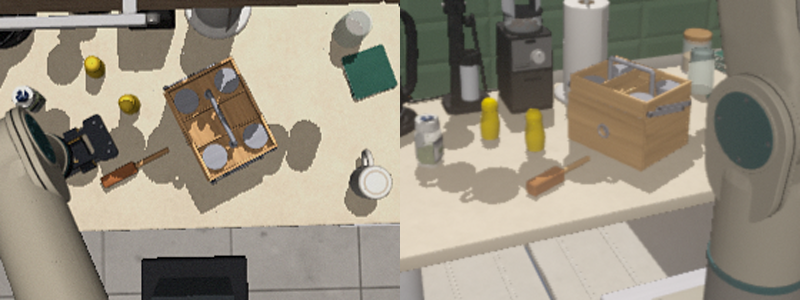

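```bash
python3 - <<'E'
from h import *
a=cv2.cvtColor(cv2.imread("pics/side0.png")[165:250,230:330],6).astype(np.float32);b=cv2.cvtColor(eyes.capture("side")[165:250,230:330],6).astype(np.float32)
for n,sl in(("tray",slice(0,35)),("box",slice(50,85))): print(n,cv2.phaseCorrelate(a[sl].copy(),b[sl].copy()))
s0=cv2.imread("pics/side0.png");cv2.imwrite("pics/cmp.png",np.hstack([cv2.resize(s0[165:250,230:330],(400,340)),cv2.resize(eyes.capture("side")[165:250,230:330],(400,340))]))
E
```

```text
tray ((0.001626012328365789, -0.006957574123532595), 0.9880742719438341)
box ((-0.09101854088136463, -0.13162492244491375), 1.0206473220719232)
```

View pics/cmp.png

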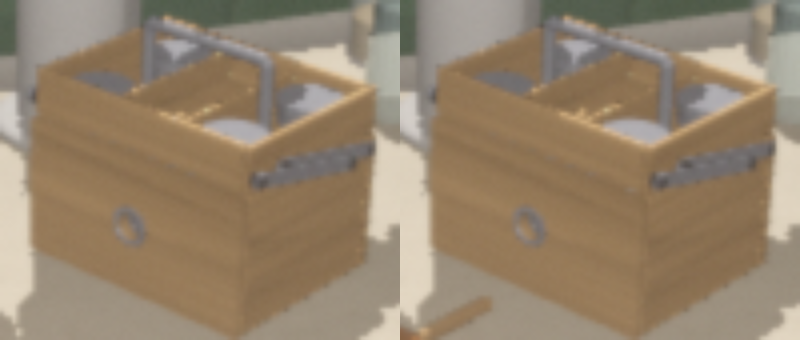

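The before and after pictures match: the tray is back in its shut position and the case hasn't moved.

```bash
python3 -c "
from station import arm
print(arm.job_done())"
```

```text
the job is handed in; nothing more can be done
None
```

The job is done and handed in at about 31 s of the 72 s allowed.

- **Release:** I pushed the dowel into the hole until the button gave 6.3 N and the tray popped up. I then drew it out and laid the stick flat in front of the case.
- **Shaker:** I swung the tray open to its stop, where it stayed up by itself, and stood the salt shaker upright in the empty bay. The two yellow look-alikes were not touched.
- **Closing:** I lowered the tray held by its handle and pressed down to 22 N. An upward pull of 11 N moved it only about a millimetre, so the catch holds.

In the last pictures the tray and case sit within about 0.2 pixel of where they stood at the start. The spice jar, mug and look-alikes appear undisturbed, and nothing touches the gripper.

- **Catch check:** The first small pull-up gave about 3 mm of free play with the tray still pushing upward, so I pulled harder before trusting the catch.
- **Force at the stop:** When the tray reached its open stop I pressed about 37 N for a moment, close to the 40 N limit but through the fingers on the handle.
- **Handle grip:** My second grip on the handle was too near the fingertips, so I took it again lower before closing the tray.

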